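Lock the lapping fixture, set its stop screw and sort the loose rings and spacers

TASK

Make the lapping fixture ready for its next run: slide its barrel bolt fully across and swing the handle right down into the notch, and only then turn the stop screw clockwise until it bottoms on the valve plate and back it off by a quarter turn. Put every bronze ring that lies loose on the bench into the larger, shallow wooden tray and every white ceramic spacer into the smaller, deeper metal tray (at any time), and leave the steel template, the spare plate and the jar where they are.

Things in the scene. Friction and masses are not known exactly. Their poses are not given: they have to be found in the camera images.
- fixture: Cast iron lapping fixture screwed to the bench. Base 130 mm (its x) by 260 mm (its y), 20 mm thick; origin at the centre of its underside, on the bench. At its -y end is a barrel bolt running along y, with a ball handle; at its +y end a blackened valve plate lies on a round table under a bridge that carries the stop screw. Its -x side faces the robot.
- bolt (a joint): Travel of the steel barrel bolt (18 mm rod) along the fixture's +y, towards the valve plate: 0 m = drawn right back, 0.050 m = right across, its tip in the keeper (end stop). It starts near 0, slides stiffly (1.5 N and some drag) and stays where it is left. The axis lies 64 mm above the bench, at fixture x = 0.
- bolt_handle (a joint): Turn of the bolt's handle about the bolt's axis: 0 rad = straight up, growing as it swings down to the fixture's -x side (towards the robot), 1.5 rad = down, nearly level (stop). A rail along that side blocks the handle at about 0.8 rad, except at a 18 mm wide notch that the 8 mm handle rod meets when the bolt is across (0.044 to 0.050 m). The handle stays where it is left (0.04 N m friction).
- bolt_ball (a point): Centre of the black 20 mm ball on the end of the bolt's handle, 54 mm from the bolt's axis: at fixture x = -54 mm * sin(handle), y = -105 mm + travel, z = 64 mm + 54 mm * cos(handle). Free space for fingers on its two sides along the fixture's y at every handle angle. The ball may turn between the fingers.
- screw (a joint): Turn of the stop screw about its upright axis: 0 rad = bottomed on the valve plate (hard stop, cannot go lower), growing as it is backed off, anticlockwise seen from above; clockwise from above drives it down. It starts 2.2 to 4.4 rad up, turns with about 0.07 N m and stays where it is left. It does not rise or sink visibly.
- screw_grip (a point): Middle of the screw's flat steel grip bar: 50 mm long, 12 mm thick, 26 mm tall, turning about its middle, which lies on the screw's axis at fixture x = 0, y = +62 mm, 117 mm above the bench (the bar's underside is 104 mm, the bridge under it 88 mm above the bench). The bar lies along the fixture's x when the screw reads 0 and turns with the screw, so its direction is the fixture's yaw plus the screw's reading; this point's x axis is the bar's long direction.
- ring_tray: The larger, shallower tray, dark wood, fixed to the bench: outside 120 mm (its x) by 200 mm (its y), 24 mm high, walls and floor 5 mm. Origin at the centre of its underside, on the bench.
- spacer_tray: The smaller, deeper tray, bare aluminium, fixed to the bench: outside 120 mm (its x) by 140 mm (its y), 34 mm high, walls and floor 4 mm. Origin at the centre of its underside, on the bench. The two trays may change places.
- template: Bystander: loose round steel bolt circle template, 94 mm across, 6 mm thick. Origin at the centre of its underside.
- spare_plate: Bystander: loose blackened spare valve plate, 104 mm across, 14 mm thick. Origin at the centre of its underside.
- jar: Bystander: loose closed amber jar of lapping compound, 60 mm across, 75 mm tall. Origin at the centre of its underside.
- ring_a_center (a point): Centre (half-way up) of a loose bronze lapping ring lying flat: 46 mm outside, 20 mm hole (too small for a finger), 14 mm high, about 0.16 kg. It may be absent (None from the start).
- ring_b_center (a point): Centre (half-way up) of a loose bronze lapping ring lying flat: 46 mm outside, 20 mm hole (too small for a finger), 14 mm high, about 0.16 kg. It may be absent (None from the start).
- ring_c_center (a point): Centre (half-way up) of a loose bronze lapping ring lying flat: 46 mm outside, 20 mm hole (too small for a finger), 14 mm high, about 0.16 kg. It may be absent (None from the start).
- spacer_a_center (a point): Centre (half-way up) of a loose white ceramic spacer standing on its flat end: 30 mm across, 18 mm high, small hole, about 0.04 kg. It may be absent (None from the start).
- spacer_b_center (a point): Centre (half-way up) of a loose white ceramic spacer standing on its flat end: 30 mm across, 18 mm high, small hole, about 0.04 kg. It may be absent (None from the start).
- spacer_c_center (a point): Centre (half-way up) of a loose white ceramic spacer standing on its flat end: 30 mm across, 18 mm high, small hole, about 0.04 kg. It may be absent (None from the start).

How it is judged:
By the outcome, as a careful person would: the job done as asked, in the order asked, and still so for the second after the job is handed in, with the robot touching nothing.
Of ring_a, spacer_a, ring_b, spacer_b, ring_c, spacer_c only 4 to 6 are there at a start; the rules pass over those that are not, and their reading is None.
At some moment in a run one of ring_a, spacer_a, ring_b, spacer_b, ring_c, spacer_c may be knocked a few centimetres aside while the robot is not near it.
Once in a run the grip may slacken for a moment while it holds something.
It also fails if it takes over 210 s, if anything falls off the work surface, if the arm or the gripper's body presses on something with over 40 N, if the wrist force passes 120 N, or if a joint passes its speed limit or range.

ROBOT

A 7-joint arm with a two-finger parallel gripper is mounted at the origin on the work surface. World frame = base frame: x ahead of the robot, y to its left, z up, the work surface at z = 0. Lengths are in mm, angles in rad, forces in N, time in s.
With the tool pointing down it reaches from about 425 to 950 mm from the base axis. Payload 4.7 kg.
Tool frame: the origin (TCP) lies between the finger pads; the fingertips stand 25 mm ahead of it and the grasp point (between the pads) lies 6 mm ahead of it; z points along the fingers, y is the direction in which the jaws open and shut (so a half turn about z gives the same grasp; the last joint's range is limited). The gripper opens to 87 mm and grips with 3 to 60 N. Pads are 19 mm wide; open, the fingers measure 117 mm over their backs; the gripper's body (75 mm by 190 mm) begins 51 mm behind the grasp point.
Start: joints at [1.208, 0.469, -0.049, 1.532, 0.024, 1.141, -0.082], TCP at [221.2, -637.744, 247.573] pointing down, gripper open.
Joint ranges: [-2.59, 2.59], [-0.33, 1.99], [-1.39, 1.29], [0.1, 2.45], [-1.04, 4.18], [0.21, 1.99], [-2.66, 2.66]. Speed limits (rad/s): [2.57, 2.57, 3.14, 3.14, 3.14, 3.14, 3.14].

INTERFACE

Orientations are given as a unit quaternion [x, y, z, w].
In Python, from plant import robot gives the robot as it stands.
- The arm moves only by the tool apply_moves, never from a script. Its argument "targets" is a list of rows, each a list of 2 entries, a list of its own where there are three numbers: the shift along the tool's x, y, z in mm, then the turn about the tool's z in degrees. A call has 1 to 8 rows; each row shifts and turns the commanded pose from where the row before left it, along the tool's axes as they then stand; what a row does not reach is not made up. A row lasts 1/10 s, in which the tool goes at most 50 mm and 8.59 degrees, less where a joint would pass 70% of its speed; a pose out of reach is approached as far as the arm can. A call with a gripper value outside its range is refused whole. "hand" is the closure, from 0 (fully open) to 1 (shut), set as the call begins (left out, the last holds). The fingers move at their own pace and stop on an object; "force" is the grip in N (left out, the last holds). Time passes only in rows, so rows that do not move let the fingers close. It gives the time, the measured TCP pose, the force and the opening at its end, in the units of the state.
- robot.state(): the state, without advancing time (a new reading comes with each control period).
- robot.get_image(name): name is "scene" or "top"; returns the picture (400x640x3 uint8, red, green, blue); there is no depth.
- robot.get_calibration(name): a dict with "K" (3x3 intrinsics, pixels), "R" (3x3) and "t" (3): a world point X has camera coordinates R X + t. Camera axes: x right, y down, z forward; pixel columns grow to the right and rows downward; lengths in mm; the calibration is good to about 2 mm. A picture is of the moment at which its call begins. get_calibration takes no time and is no camera call.
- robot.close_job(): hands the job in, once; it reports no verdict.
The state is a dict: "t": time; "joint_pos": joint angles; "joint_vel": joint speeds; "tau": joint torques, N m; "ee_pos": TCP position; "tcp_rot": TCP orientation; "ft_force": force on the tool from outside, world axes, zero at the start; "ft_torque": the same for the moment, N m; "width": finger opening in mm.
Only numpy, scipy, OpenCV 4.12 (cv2) and the standard library are available. Lean on these libraries where they do the work, as an engineer would, in place of code of your own. Each camera call takes 0.05 s, during which the arm holds its last target.

## Working session

There is one attempt and no reset: what is moved stays moved. The work goes in short steps, Python scripts to look and compute and a tool call to move; the robot and the scene stay as the last step left them, time stands still between calls to the robot, and variables do not carry over. Pictures are saved under pics/ and viewed, and the job is handed in when it is done.

Besides the shell and the picture viewer there is one more tool, called after "Emit:" in YAML: its name, and indented under it one key for each argument. apply_moves: Moves the arm, as the interface text tells. Its arguments: {"type":"object","properties":{"targets":{"type":"array","items":{"type":"array"}},"hand":{"type":"number"},"force":{"type":"number"}},"required":["targets"]}

```bash
ls; mkdir -p pics; python3 - <<'E'
from plant import robot
import cv2
for n in("scene","top"):
    cv2.imwrite(f"pics/{n}0.png",robot.get_image(n)[:,:,::-1])
    c=robot.get_calibration(n);print(n,c)
print(robot.state())
E
```

```text
pics
scene {'K': array([[363.02999482,   0.        , 318.48964785],
       [  0.        , 363.02999482, 199.92089677],
       [  0.        ,   0.        ,   1.        ]]), 'R': array([[-0.50378523,  0.8637883 , -0.00837959],
       [ 0.53904059,  0.30677367, -0.78442664],
       [-0.67500791, -0.3996995 , -0.620165  ]]), 't': array([ 145.77587381, -279.50760869, 1465.21714838])}
top {'K': array([[496.48724562,   0.        , 329.19036658],
       [  0.        , 496.48724562, 198.23389291],
       [  0.        ,   0.        ,   1.        ]]), 'R': array([[ 0.02315049, -0.99961679, -0.01517688],
       [-0.99411242, -0.02141035, -0.10621715],
       [ 0.10585151,  0.0175465 , -0.99422713]]), 't': array([ 148.21513731,  573.42179065, 1187.41966593])}
{'t': 0.1, 'joint_pos': array([ 1.20809945,  0.46936116, -0.04860117,  1.53358161,  0.02408778,
        1.14100348, -0.08232177]), 'joint_vel': array([ 0.00117908, -0.00231464,  0.00037539, -0.00230424,  0.00176616,
       -0.00172544,  0.00042632]), 'tau': array([ 1.61645876e-04, -5.09170032e+01, -8.15316592e-02, -2.36828542e+01,
       -6.15194114e-02,  3.44806840e-02,  6.58056410e-05]), 'ee_pos': array([ 221.00799629, -637.26259697,  246.60108028]), 'tcp_rot': array([ 9.86103718e-01,  1.66128491e-01, -1.70627877e-04, -8.67680147e-04]), 'ft_force': array([ 0.12504975,  0.62736621, -0.00505977]), 'ft_torque': array([ 0.01274452, -0.05448464,  0.00787328]), 'width': 86.88835374527827}
```

View pics/scene0.png

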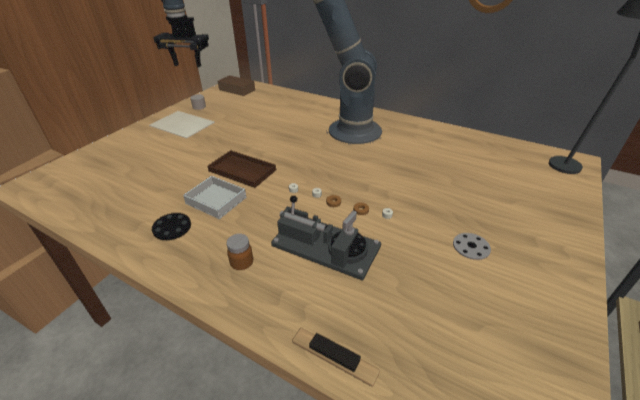

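View pics/top0.png

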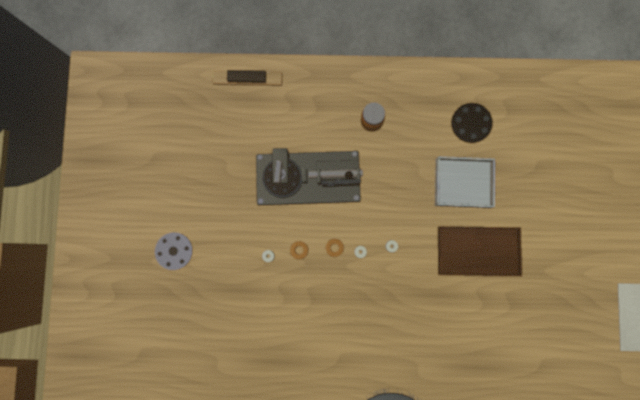

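The top view shows spacers at px (267,256), (361,252) and (392,246), and rings at (299,250) and (335,247). The fixture is around (308,178), the metal tray at (465,182) and the wooden tray at (480,251). Next I'll measure them.

```bash
cat > h.py <<'E'
import numpy as np, cv2
from plant import robot
from scipy.spatial.transform import Rotation as Rn
def ray(n,u,v,z):
    c=robot.get_calibration(n);K,R,t=c["K"],c["R"],c["t"]
    d=R.T@np.linalg.solve(K,[u,v,1.]);o=-R.T@t
    return o+d*(z-o[2])/d[2]
def proj(n,X):
    c=robot.get_calibration(n);p=c["K"]@(c["R"]@np.asarray(X,float)+c["t"]);return p[:2]/p[2]
def crop(n,x0,y0,x1,y1,s,name,img=None):
    im=robot.get_image(n)[:,:,::-1] if img is None else img
    cv2.imwrite("pics/"+name,cv2.resize(im[y0:y1,x0:x1],None,fx=s,fy=s,interpolation=cv2.INTER_CUBIC))
    return im
def blobs(m,amin=20):
    n,l,s,c=cv2.connectedComponentsWithStats(m.astype(np.uint8))
    return [(c[i],s[i]) for i in range(1,n) if s[i][4]>=amin]
def st():
    s=robot.state();r=Rn.from_quat(s["tcp_rot"]);m=r.as_matrix()
    print("t %.2f"%s["t"],"pos",s["ee_pos"].round(1),"xaxis yaw %.1f"%np.degrees(np.arctan2(m[1,0],m[0,0])),"z",m[:,2].round(3),"F",s["ft_force"].round(1),"T",s["ft_torque"].round(2),"w %.1f"%s["width"],"j7 %.2f"%s["joint_pos"][6])
    return s,m
def items(im=None):
    im=robot.get_image("top") if im is None else im
    hsv=cv2.cvtColor(im,cv2.COLOR_RGB2HSV);H,S,V=cv2.split(hsv)
    W=(S<45)&(V>150); 
    B=((H<16)&(S>120)&(V>90))
    return im,W,B
E
python3 - <<'E'
from h import *
im=cv2.imread("pics/top0.png")[:,:,::-1].copy()
hsv=cv2.cvtColor(im,cv2.COLOR_RGB2HSV)
for p in [(267,251),(271,256),(299,243),(292,250),(335,240),(361,247),(392,241),(400,300),(480,251),(465,182),(373,123)]:print(p,hsv[p[1],p[0]])
crop("top",240,130,400,280,5,"t1.png",im[:,:,::-1])
s0=cv2.imread("pics/scene0.png");crop("scene",260,180,420,290,5,"s1.png",s0)
E
```

```text
(267, 251) [ 32  27 170]
(271, 256) [ 36  24 170]
(299, 243) [ 17 159 143]
(292, 250) [ 17 149 147]
(335, 240) [ 17 164 138]
(361, 247) [ 35  29 169]
(392, 241) [ 31  32 165]
(400, 300) [ 19 110 146]
(480, 251) [ 14 168  73]
(465, 182) [ 60   7 155]
(373, 123) [ 17  22 103]
```

View pics/t1.png

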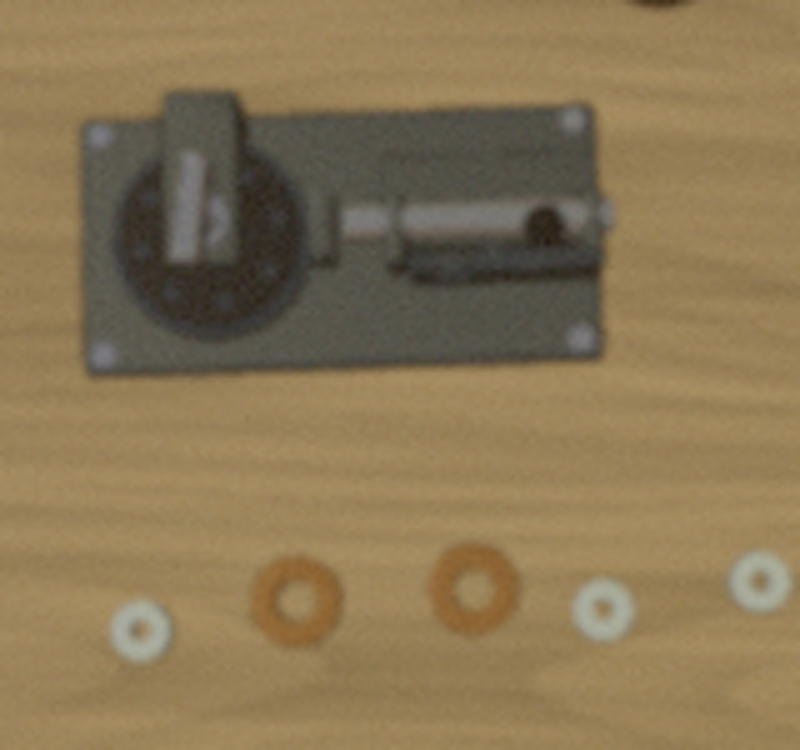

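View pics/s1.png

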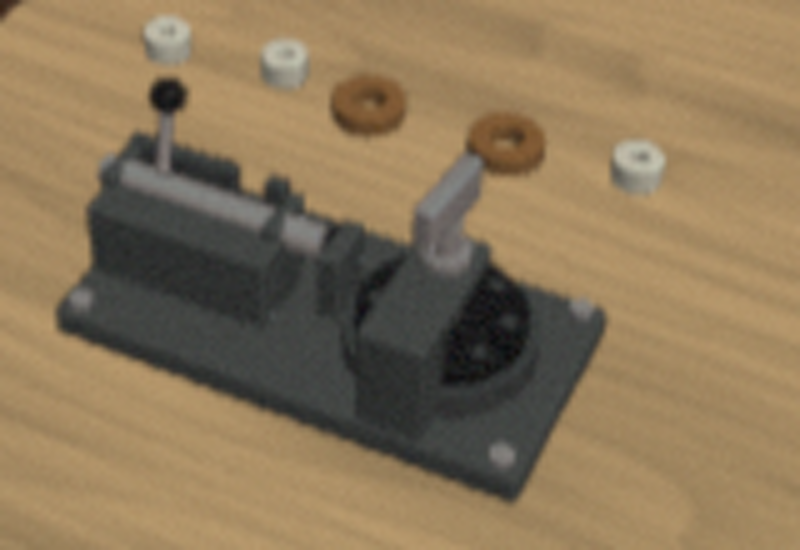

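```bash
cat >> h.py <<'E'
def findall(im,zs=18,zr=14):
    hsv=cv2.cvtColor(np.ascontiguousarray(im),cv2.COLOR_RGB2HSV);H,S,V=[a.astype(int) for a in cv2.split(hsv)]
    out=[]
    for nm,m,z,amin in(("sp",(S<60)&(V>145),zs,60),("ring",(S>138)&(V>100)&(H<20),zr,80)):
        m=m.astype(np.uint8)
        cs,_=cv2.findContours(m,cv2.RETR_EXTERNAL,cv2.CHAIN_APPROX_NONE)
        for c in cs:
            a=cv2.contourArea(c)
            if amin<a<500:
                M=cv2.moments(c);(u,v),r=cv2.minEnclosingCircle(c);u,v=M["m10"]/M["m00"],M["m01"]/M["m00"]
                X=ray("top",u,v,z)
                if X[0]>300 : out.append((nm,round(u,1),round(v,1),round(r,1),int(a),X[:2].round(1)))
    return out
E
python3 - <<'E'
from h import *
im=cv2.imread("pics/top0.png")[:,:,::-1].copy()
for o in findall(im):print(*o)
P=[ray("top",u,v,20)[:2] for u,v in[(256.4,154),(358,150.8),(360.6,201),(258,204.8)]]
P=np.array(P);print(P.round(1));print([np.linalg.norm(P[i]-P[(i+1)%4]).round(1) for i in range(4)])
e=P[0]-P[1]+P[3]-P[2];yaw=np.arctan2(-e[0],e[1]);print("c",P.mean(0),"yaw deg",np.degrees(yaw))
# screws / trays
hsv=cv2.cvtColor(im,cv2.COLOR_RGB2HSV)
for nm,m,z in(("wood",(hsv[...,2]<100)&(hsv[...,1]>120),24),("alu",(hsv[...,1]<40)&(hsv[...,2]>120),34)):
    cs,_=cv2.findContours(m.astype(np.uint8),cv2.RETR_EXTERNAL,cv2.CHAIN_APPROX_SIMPLE)
    for c in cs:
        if 1500<cv2.contourArea(c)<8000:
            b=cv2.boxPoints(cv2.minAreaRect(c));Q=np.array([ray("top",*p,z)[:2] for p in b]);print(nm,b.round(0).tolist(),Q.round(1).tolist(),Q.mean(0).round(1))
c=robot.get_calibration
crop("top",340,80,540,300,3,"t2.png",im[:,:,::-1])
st()
# ball, bar
E
```

```text
sp 267.4 255.6 5.9 98 [426.3 309.7]
sp 360.1 251.5 6.1 97 [441.7  82.3]
sp 391.4 245.7 6.1 98 [457.5   6. ]
ring 298.8 249.9 8.8 213 [442.1 233.2]
ring 334.3 247.3 8.9 217 [450.5 146. ]
[[678.8 346.4]
 [692.1  91.9]
 [566.   83.3]
 [551.  337.4]]
[np.float64(254.8), np.float64(126.4), np.float64(254.6), np.float64(128.1)]
c [621.99299612 214.73925657] yaw deg 3.17742858136081
wood [[-2.0, 332.0], [1.0, 242.0], [46.0, 244.0], [43.0, 334.0]] [[227.4, 958.0], [443.3, 970.6], [441.9, 856.6], [226.4, 846.2]] [334.7 907.8]
wood [[438.0, 227.0], [521.0, 227.0], [521.0, 275.0], [438.0, 275.0]] [[505.7, -106.8], [510.3, -308.7], [394.2, -306.7], [389.5, -106.8]] [ 449.9 -207.3]
alu [[437.0, 206.0], [437.0, 157.0], [494.0, 157.0], [494.0, 206.0]] [[556.3, -102.4], [677.6, -102.3], [680.4, -242.1], [559.4, -240.6]] [ 618.4 -171.9]
t 0.10 pos [ 221.  -637.3  246.6] xaxis yaw 19.1 z [-0.001  0.002 -1.   ] F [ 0.1  0.6 -0. ] T [ 0.01 -0.05  0.01] w 86.9 j7 -0.08
```

View pics/t2.png

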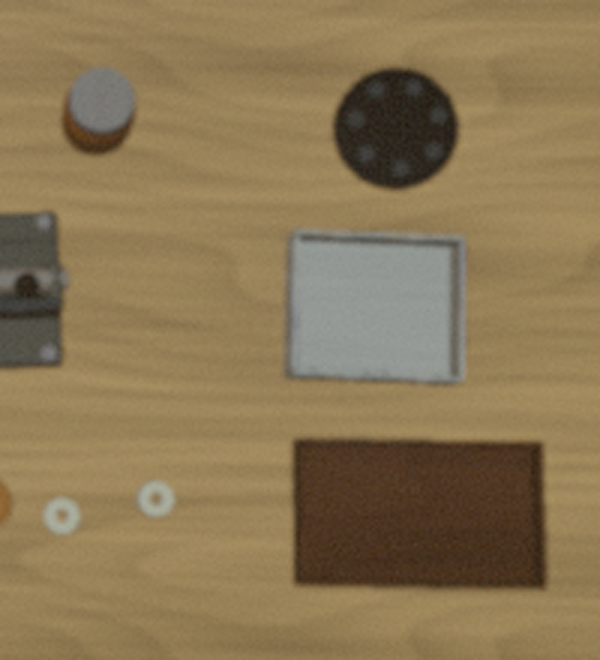

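```bash
python3 - <<'E'
from h import *
cx,cy,yaw=623,215.7,np.radians(3.1)
def F(x,y,z):return [cx+x*np.cos(yaw)-y*np.sin(yaw),cy+x*np.sin(yaw)+y*np.cos(yaw),z]
print("ball pred",proj("top",F(0,-105,118)),proj("scene",F(0,-105,118)),F(0,-105,118))
im=cv2.imread("pics/top0.png");s=cv2.imread("pics/scene0.png")
def dark(im,x0,y0,x1,y1):
    g=im[y0:y1,x0:x1].max(2); m=g<(45); b=blobs(m,8); return [(c+[x0,y0],q[4]) for c,q in b]
print(dark(im,342,168,356,182),dark(s,286,192,302,206))
print("bar pred top",[proj("top",F(a*np.cos(t),62+a*np.sin(t),130)).round(1) for t in(0,) for a in(-25,0,25)])
m=(im[150:190,268:290].min(2)>115);b=blobs(m,15);print([(c+[268,150],q) for c,q in b])
ys,xs=np.nonzero(m);
cs,_=cv2.findContours(m.astype(np.uint8),0,1)
for c in cs:
    if cv2.contourArea(c)>15:
        bx=cv2.boxPoints(cv2.minAreaRect(c))+[268,150]; Q=np.array([ray("top",*p,130)[:2] for p in bx]);print(bx.round(1).tolist(),Q.round(1).tolist(),Q.mean(0))
print(F(0,62,117))
E
```

```text
ball pred [351.06599683 169.25284684] [288.53970943 200.24334133] [np.float64(628.6782753634014), np.float64(110.85364961574776), 118]
[(array([349.44444444, 176.44444444]), np.int32(9))] [(array([293.        , 198.82608696]), np.int32(23))]
bar pred top [array([278. , 181.7]), array([277.8, 170.8]), array([277.5, 160. ])]
[(array([276.92682927, 170.48780488]), array([ 7, 11,  5, 20, 41], dtype=int32))]
[[274.4, 179.9], [277.0, 160.9], [279.4, 161.2], [276.8, 180.2]] [[598.6, 284.5], [642.5, 280.2], [641.9, 274.7], [598.0, 279.0]] [620.25507075 279.59742974]
[np.float64(619.6471135949439), np.float64(277.6092735602251), 117]
```

Emit:
apply_moves:
  targets:
    - [[0,0,0],8]
    - [[0,0,0],8]
  hand: 0.35

```text
t: 0.3
ee_pos: [221.0, -637.5, 246.9]
tcp_rot: [1.0, 0.024, -0.0, -0.001]
ft_force: [-0.0, 0.0, -0.4]
width: 77.7
```

```bash
cat >> h.py <<'E'
def tri(p1,p2):
    A=[];
    for n,(u,v) in(("top",p1),("scene",p2)):
        a=ray(n,u,v,0);b=ray(n,u,v,500);A.append((a,(b-a)/np.linalg.norm(b-a)))
    M=sum(np.eye(3)-np.outer(d,d) for _,d in A);q=sum((np.eye(3)-np.outer(d,d))@o for o,d in A)
    X=np.linalg.solve(M,q);return X,[np.linalg.norm(np.cross(X-o,d)) for o,d in A]
def to(X,verbose=True):
    "tool-frame shift from measured TCP to X"
    s,m=st();d=m.T@(np.asarray(X,float)-s["ee_pos"]);print("shift tool",d.round(1));return d
E
python3 - <<'E'
from h import *
X,e=tri((349.2,175.8),(293,198.6));print(X,e)
cx,cy,yaw=623,215.7,np.radians(3.1)
d=X[:2]-[cx,cy];print("fixture frame",d[0]*np.cos(yaw)+d[1]*np.sin(yaw),-d[0]*np.sin(yaw)+d[1]*np.cos(yaw))
to([X[0],X[1],230])
E
```

```text
[613.97765554 114.67217873 114.75937238] [np.float64(0.11735511938990897), np.float64(0.11735511938989389)]
fixture frame -14.472606450175558 -100.39206657760676
t 0.30 pos [ 221.  -637.5  246.9] xaxis yaw 2.8 z [-0.     0.001 -1.   ] F [-0.   0.  -0.4] T [ 0.04  0.02 -0.06] w 77.7 j7 -0.34
shift tool [ 429.2 -732.1   17.7]
```

Emit:
apply_moves:
  targets:
    - [[24,-41,1],0]
    - [[24,-41,1],0]
    - [[24,-41,1],0]
    - [[24,-41,1],0]
    - [[24,-41,1],0]
    - [[24,-41,1],0]
    - [[24,-41,1],0]
    - [[24,-41,1],0]

```text
t: 1.1
ee_pos: [395.4, -297.8, 239.4]
tcp_rot: [1.0, 0.027, -0.0, 0.0]
ft_force: [0.7, -0.5, 0.1]
width: 56.3
```

Emit:
apply_moves:
  targets:
    - [[24,-41,1],0]
    - [[24,-41,1],0]
    - [[24,-41,1],0]
    - [[24,-41,1],0]
    - [[24,-41,1],0]
    - [[24,-41,1],0]
    - [[24,-41,1],0]
    - [[24,-41,1],0]
  hand: 0.45

```text
t: 1.9
ee_pos: [569.2, 39.8, 231.2]
tcp_rot: [1.0, 0.027, -0.0, 0.0]
ft_force: [0.4, -0.0, -0.1]
width: 47.7
```

```bash
python3 - <<'E'
from h import *
to([614,114.7,121])
E
```

```text
t 1.90 pos [569.2  39.8 231.2] xaxis yaw 3.1 z [-0. -0. -1.] F [ 0.4 -0.  -0.1] T [ 0.02 -0.07 -0.04] w 47.7 j7 -1.79
shift tool [ 48.9 -72.4 110.2]
```

Emit:
apply_moves:
  targets:
    - [[23,-38,0],0]
    - [[22,-38,0],0]
    - [[0,0,20],0]
    - [[0,0,0],0]
    - [[0,0,0],0]

```text
t: 2.4
ee_pos: [609.1, 115.4, 210.9]
tcp_rot: [1.0, 0.027, -0.001, 0.001]
ft_force: [0.2, -0.2, 0.4]
width: 47.9
```

```bash
python3 - <<'E'
from h import *
to([614,114.7,121])
crop("scene",250,110,410,270,4,"s2.png")
E
```

```text
t 2.40 pos [609.1 115.4 210.9] xaxis yaw 3.1 z [-0.002 -0.001 -1.   ] F [ 0.2 -0.2  0.4] T [ 0.03  0.07 -0.01] w 47.9 j7 -1.93
shift tool [ 5.   0.8 89.9]
```

View pics/s2.png

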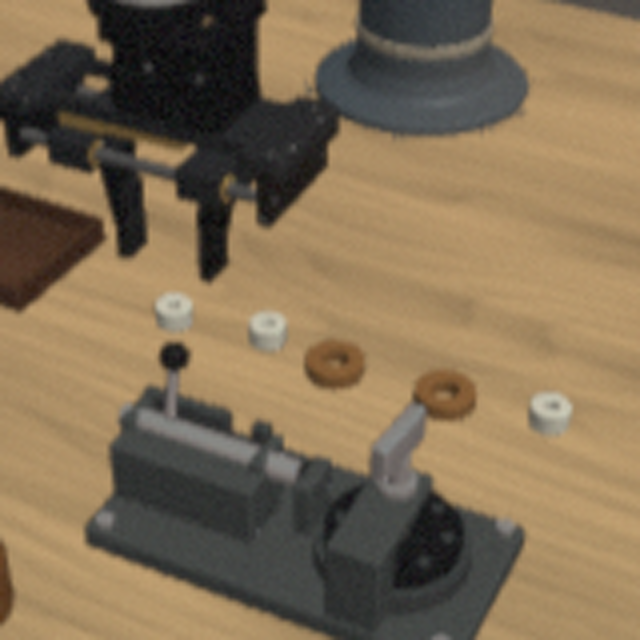

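The ball at crop (174,355) sits below and between the two fingertips, at (130,250) and (213,270). I'll go down now.

Emit:
apply_moves:
  targets:
    - [[3,0,40],0]
    - [[2,1,40],0]
    - [[0,0,10],0]
    - [[0,0,0],0]

```text
t: 2.85
ee_pos: [614.0, 114.5, 120.8]
tcp_rot: [1.0, 0.027, -0.001, 0.0]
ft_force: [-0.6, 0.6, 0.6]
width: 47.7
```

Emit:
apply_moves:
  targets:
    - [[0,0,0],0]
    - [[0,0,0],0]
    - [[0,0,0],0]
    - [[0,0,0],0]
    - [[0,0,0],0]
  hand: 1
  force: 25

```text
t: 3.35
ee_pos: [615.1, 116.1, 122.4]
tcp_rot: [1.0, 0.027, 0.001, -0.0]
ft_force: [-0.3, -0.7, 3.1]
width: 18.1
```

```bash
python3 - <<'E'
from h import *
st()
E
```

```text
t 3.35 pos [615.1 116.1 122.4] xaxis yaw 3.1 z [ 0.001  0.    -1.   ] F [-0.3 -0.7  3.1] T [-0.    0.12 -0.04] w 18.1 j7 -1.97
```

Emit:
apply_moves:
  targets:
    - [[0,-7,0],0]
    - [[0,-8,0],0]
    - [[0,-8,0],0]
    - [[0,-8,0],0]
    - [[0,-7,0],0]
    - [[0,-4,0],0]
    - [[0,0,0],0]

```text
t: 4.05
ee_pos: [612.6, 159.3, 122.4]
tcp_rot: [1.0, 0.028, 0.001, -0.0]
ft_force: [-1.1, 1.0, 4.3]
width: 17.7
```

```bash
python3 - <<'E'
from h import *
st()
E
```

```text
t 4.05 pos [612.6 159.3 122.4] xaxis yaw 3.2 z [ 0.001  0.001 -1.   ] F [-1.1  1.   4.3] T [ 0.17  0.19 -0.03] w 17.7 j7 -2.04
```

Emit:
apply_moves:
  targets:
    - [[0,-2,0],0]
    - [[0,-2,0],0]
    - [[0,0,0],0]

```text
t: 4.35
ee_pos: [612.6, 161.0, 122.3]
tcp_rot: [1.0, 0.027, 0.0, 0.001]
ft_force: [-1.3, -2.6, 6.4]
width: 18.0
```

Emit:
apply_moves:
  targets:
    - [[0,-2,0],0]
    - [[0,-2,0],0]
    - [[0,0,0],0]

```text
t: 4.65
ee_pos: [612.4, 163.7, 121.6]
tcp_rot: [1.0, 0.027, 0.0, 0.002]
ft_force: [0.3, -7.9, 5.9]
width: 23.7
```

```bash
python3 - <<'E'
from h import *
st()
E
```

```text
t 4.65 pos [612.4 163.7 121.6] xaxis yaw 3.1 z [ 0.    -0.003 -1.   ] F [ 0.3 -7.9  5.9] T [-1.96  0.03 -0.01] w 23.7 j7 -2.05
```

Emit:
apply_moves:
  targets:
    - [[0,1,0],0]
    - [[0,0,0],0]
    - [[0,0,0],0]
  hand: 1
  force: 30

```text
t: 4.95
ee_pos: [612.4, 161.3, 121.7]
tcp_rot: [1.0, 0.026, -0.0, 0.002]
ft_force: [-0.6, -7.8, 5.6]
width: 17.7
```

```bash
python3 - <<'E'
from h import *
st()
crop("scene",250,110,410,270,4,"s3.png");crop("top",240,100,400,230,4,"t3.png")
E
```

```text
t 4.95 pos [612.4 161.3 121.7] xaxis yaw 3.0 z [-0.    -0.005 -1.   ] F [-0.6 -7.8  5.6] T [-1.68  0.12  0.01] w 17.7 j7 -2.05
```

View pics/s3.png

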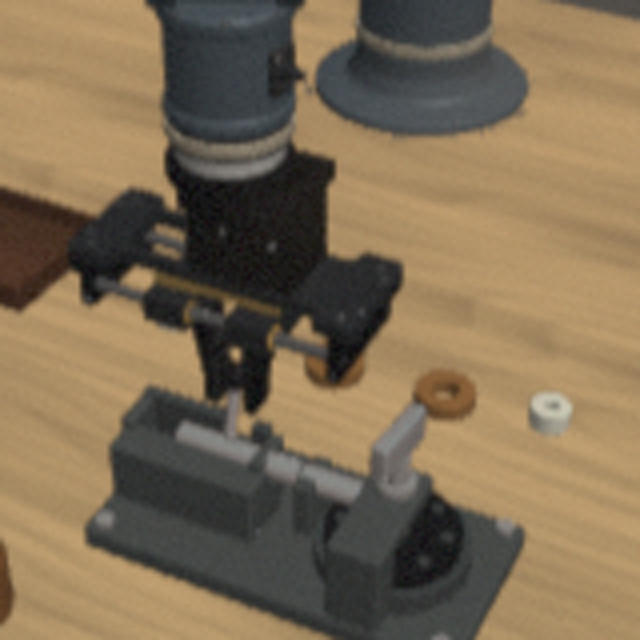

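Emit:
apply_moves:
  targets:
    - [[-9,0,3.5],0]
    - [[-9,0,5.5],0]
    - [[-8,0,7.5],0]
    - [[0,0,0],0]

```text
t: 5.45
ee_pos: [585.4, 159.8, 103.6]
tcp_rot: [1.0, 0.026, -0.001, 0.002]
ft_force: [1.6, -7.2, 0.5]
width: 17.6
```

```bash
python3 - <<'E'
from h import *
st()
E
```

```text
t 5.45 pos [585.4 159.8 103.6] xaxis yaw 3.0 z [-0.002 -0.005 -1.   ] F [ 1.6 -7.2  0.5] T [-1.44 -0.32 -0.04] w 17.6 j7 -2.07
```

Emit:
apply_moves:
  targets:
    - [[-6.5,0,9],0]
    - [[-4.5,0,10],0]
    - [[-2,0,8],0]
    - [[-0.5,0,6],0]
    - [[0,0,2],0]
    - [[0,0,0],0]

```text
t: 6.05
ee_pos: [570.3, 158.9, 68.2]
tcp_rot: [1.0, 0.026, -0.003, 0.003]
ft_force: [-3.2, -7.4, 2.3]
width: 16.4
```

```bash
python3 - <<'E'
from h import *
st()
crop("scene",250,110,410,270,4,"s4.png");crop("top",240,100,400,230,4,"t4.png")
E
```

```text
t 6.05 pos [570.3 158.9  68.2] xaxis yaw 3.0 z [-0.006 -0.006 -1.   ] F [-3.2 -7.4  2.3] T [-1.52  0.46 -0.01] w 16.4 j7 -2.10
```

View pics/s4.png

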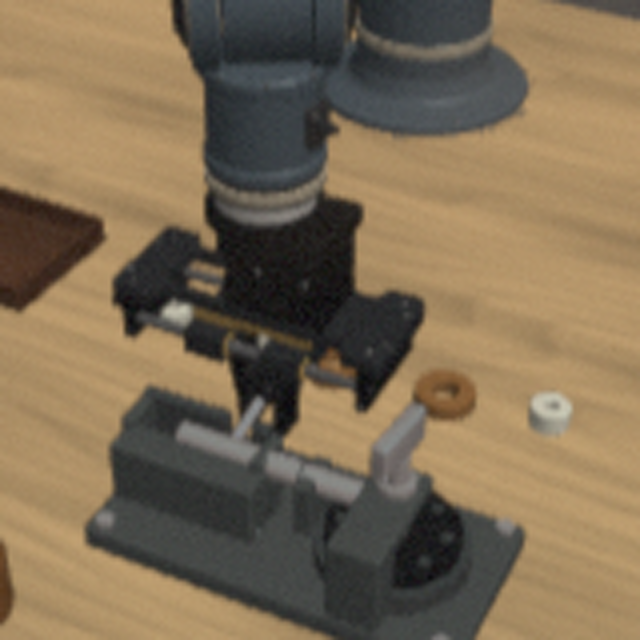

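Emit:
apply_moves:
  targets:
    - [[0,0,0],0]
    - [[0,0,0],0]
    - [[-10,0,-30],0]
    - [[-30,0,-40],0]
    - [[-40,0,-30],0]
    - [[-40,0,0],0]
    - [[-40,0,0],0]
    - [[0,0,0],0]
  hand: 0.45

```text
t: 6.95
ee_pos: [407.4, 154.3, 169.7]
tcp_rot: [1.0, 0.03, -0.001, 0.001]
ft_force: [0.3, -0.7, -1.3]
width: 47.7
```

```bash
python3 - <<'E'
from h import *
st()
i=robot.get_image("scene")[:,:,::-1];crop("scene",280,170,400,270,6,"s5.png",i);j=crop("top",240,130,400,280,5,"t5.png")
cv2.imwrite("pics/fullS5.png",i);cv2.imwrite("pics/fullT5.png",j)
E
```

```text
t 6.95 pos [407.4 154.3 169.7] xaxis yaw 3.4 z [-0.003 -0.002 -1.   ] F [ 0.3 -0.7 -1.3] T [0.05 0.02 0.04] w 47.7 j7 -2.10
```

View pics/s5.png

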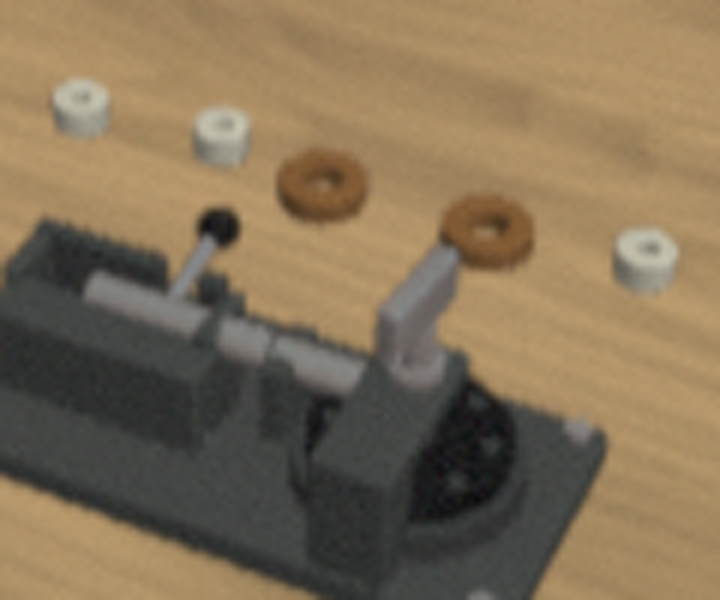

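View pics/t5.png

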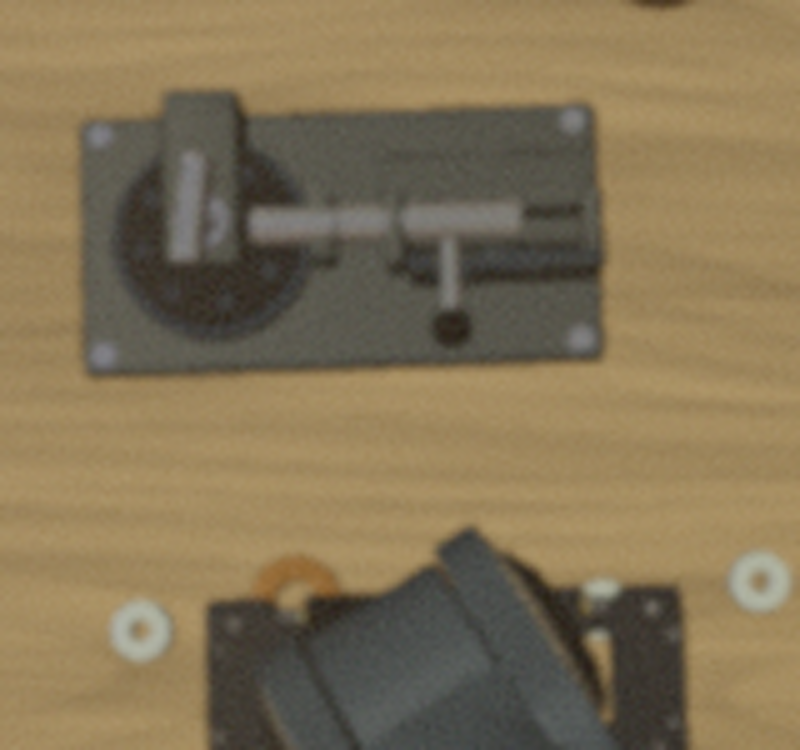

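```bash
python3 - <<'E'
from h import *
j=cv2.imread("pics/fullT5.png");i=cv2.imread("pics/fullS5.png")
def dark(im,x0,y0,x1,y1,th):
    m=im[y0:y1,x0:x1].max(2)<th; return [(c+[x0,y0],q[4]) for c,q in blobs(m,8)]
a=dark(j,324,190,336,202,62);b=dark(i,312,202,322,212,45);print(a,b)
X,e=tri(a[0][0],b[0][0]);print(X,e)
cx,cy,yaw=623,215.7,np.radians(3.1)
d=X[:2]-[cx,cy];fx,fy=d[0]*np.cos(yaw)+d[1]*np.sin(yaw),-d[0]*np.sin(yaw)+d[1]*np.cos(yaw)
print("fx,fy",fx,fy,"travel",fy+105,"angle",np.arctan2(-fx,X[2]-64),np.hypot(fx,X[2]-64))
E
```

```text
[(array([330.125, 195.35 ]), np.int32(40))] [(array([316. , 207.5]), np.int32(16))]
[572.4966395  158.17460603  73.12173197] [np.float64(0.03083780560767385), np.float64(0.030837805607600296)]
fx,fy -53.540362454251955 -54.71005356200758 travel 50.28994643799242 angle 1.4020454876135053 54.311844066569556
```

Emit:
apply_moves:
  targets:
    - [[40,0,0],0]
    - [[45,0,0],0]
    - [[45,0,0],0]
    - [[30,5,0],0]
    - [[5,0,30],0]
    - [[0,0,20],0]
    - [[0,0,0],0]
    - [[0,0,0],0]
  hand: 1

```text
t: 7.85
ee_pos: [578.6, 158.4, 119.8]
tcp_rot: [1.0, 0.027, -0.0, -0.0]
ft_force: [0.1, 0.5, 0.3]
width: 1.3
```

```bash
python3 - <<'E'
from h import *
to([571,158,105])
E
```

```text
t 7.85 pos [578.6 158.4 119.8] xaxis yaw 3.1 z [-0.     0.001 -1.   ] F [0.1 0.5 0.3] T [ 0.   -0.01  0.02] w 1.3 j7 -2.06
shift tool [-7.6  0.  14.8]
```

Emit:
apply_moves:
  targets:
    - [[-8,0,8],0]
    - [[0,0,5],0]
    - [[0,0,2],0]
    - [[0,0,2],0]
    - [[0,0,0],0]

```text
t: 8.35
ee_pos: [569.9, 157.5, 103.2]
tcp_rot: [1.0, 0.027, 0.0, -0.0]
ft_force: [-0.8, -0.4, 0.4]
width: 0.8
```

Emit:
apply_moves:
  targets:
    - [[0,0,2],0]
    - [[0,0,1],0]
    - [[0,0,0],0]

```text
t: 8.65
ee_pos: [570.1, 157.6, 101.9]
tcp_rot: [1.0, 0.027, 0.0, 0.0]
ft_force: [-4.1, -1.4, 11.2]
width: 0.7
```

Emit:
apply_moves:
  targets:
    - [[0,0,-30],0]
    - [[0,0,-40],0]
    - [[0,0,-30],-8.5]
    - [[0,0,0],-8.5]
    - [[0,0,0],-8.5]
    - [[0,0,0],-8.5]
    - [[0,0,0],-8.5]
    - [[0,0,0],-8.5]
  hand: 0.5

```text
t: 9.45
ee_pos: [570.1, 157.3, 200.1]
tcp_rot: [0.889, 0.458, 0.0, 0.0]
ft_force: [-0.4, 0.4, 0.2]
width: 43.4
```

Emit:
apply_moves:
  targets:
    - [[0,0,0],-8.5]
    - [[0,0,0],-8.5]
    - [[0,0,0],-8.5]
    - [[0,0,0],-8.5]
    - [[0,0,0],-8.5]
    - [[0,0,0],-8.5]
    - [[0,0,0],-8.5]
    - [[0,0,0],-8.5]

```text
t: 10.25
ee_pos: [570.1, 157.3, 200.1]
tcp_rot: [0.481, 0.877, 0.0, 0.0]
ft_force: [-0.2, 0.7, -0.4]
width: 43.4
```

Emit:
apply_moves:
  targets:
    - [[0,0,0],-8.5]
    - [[0,0,0],-8.5]
    - [[0,0,0],-8.5]
    - [[0,0,0],-8.5]
    - [[0,0,0],-8.5]
    - [[0,0,0],-8.5]
    - [[0,0,0],0]
    - [[0,0,0],0]

```text
t: 11.05
ee_pos: [570.0, 157.2, 199.9]
tcp_rot: [0.062, 0.998, 0.0, -0.0]
ft_force: [-0.4, -0.3, -0.2]
width: 43.4
```

```bash
python3 - <<'E'
from h import *
to([619.8,278,123])
j=crop("top",240,130,400,280,5,"t6.png")
i=crop("scene",240,140,400,270,5,"s6.png")
E
```

```text
t 11.05 pos [570.  157.2 199.9] xaxis yaw 172.9 z [-0.  0. -1.] F [-0.4 -0.3 -0.2] T [ 0.12 -0.15  0.01] w 43.4 j7 0.60
shift tool [-34.5 126.   76.9]
```

View pics/s6.png

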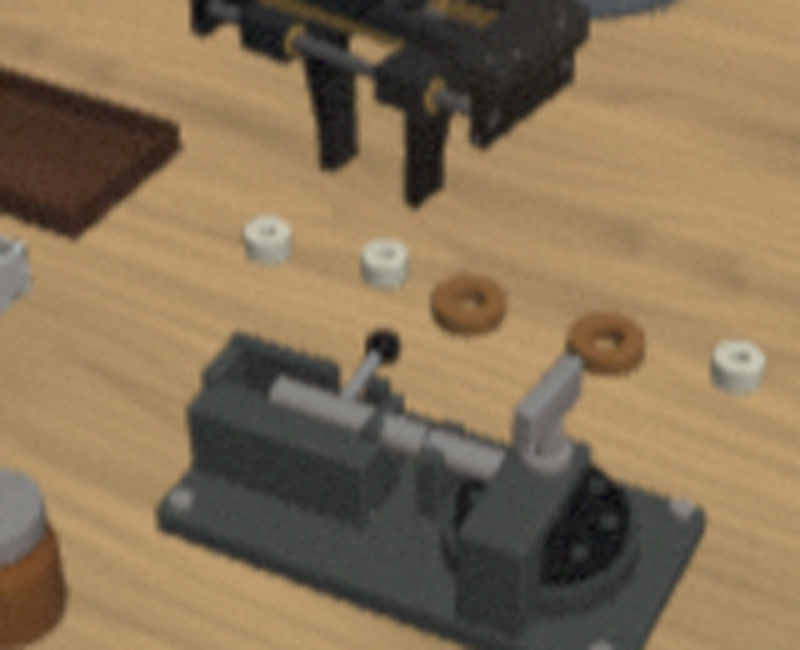

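Emit:
apply_moves:
  targets:
    - [[-11,42,0],-1]
    - [[-12,42,0],0]
    - [[-12,42,0],0]
    - [[0,0,0],0]
    - [[0,0,0],0]

```text
t: 11.65
ee_pos: [617.7, 280.4, 199.9]
tcp_rot: [0.051, 0.999, -0.0, -0.0]
ft_force: [-0.6, -0.2, 0.6]
width: 43.1
```

```bash
python3 - <<'E'
from h import *
to([619.8,278,123])
cx,cy,yaw=623,215.7,np.radians(3.1)
def F(x,y,z):return [cx+x*np.cos(yaw)-y*np.sin(yaw),cy+x*np.sin(yaw)+y*np.cos(yaw),z]
for a in(1.3,1.4,1.5):print(a,proj("scene",F(-54*np.sin(a),-55,64+54*np.cos(a))),proj("top",F(-54*np.sin(a),-55,64+54*np.cos(a))))
im=robot.get_image("scene")[:,:,::-1]
m=im[200:216,308:326].max(2)<45;print([(c+[308,200],q[4]) for c,q in blobs(m,8)])
im=robot.get_image("top")[:,:,::-1]
m=im[188:203,322:338].max(2)<62;print([(c+[322,188],q[4]) for c,q in blobs(m,8)])
E
```

```text
t 11.65 pos [617.7 280.4 199.9] xaxis yaw 174.2 z [-0. -0. -1.] F [-0.6 -0.2  0.6] T [ 0.09 -0.13  0.04] w 43.1 j7 0.49
shift tool [-2.3 -2.2 76.9]
1.3 [315.62825845 206.24872035] [330.20931469 194.45348341]
1.4 [315.85871905 207.5226942 ] [330.25399659 195.2007653 ]
1.5 [315.99630884 208.92561595] [330.29183546 195.72426073]
[(array([316.375, 208.625]), np.int32(16))]
[]
```

Emit:
apply_moves:
  targets:
    - [[-2,-2,40],0]
    - [[0,0,30],0]
    - [[0,0,7],0]
    - [[0,0,0],0]

```text
t: 12.15
ee_pos: [620.0, 274.9, 122.3]
tcp_rot: [0.052, 0.999, -0.001, -0.001]
ft_force: [-0.4, -0.0, 0.0]
width: 43.4
```

Emit:
apply_moves:
  targets:
    - [[0,0,0],0]
    - [[0,0,0],0]
    - [[0,0,0],0]
    - [[0,0,0],0]
    - [[0,0,0],0]
    - [[0,0,0],0]
  hand: 1
  force: 35

```text
t: 12.75
ee_pos: [620.5, 278.2, 123.9]
tcp_rot: [0.051, 0.999, 0.001, 0.001]
ft_force: [0.4, 2.9, 1.3]
width: 14.2
```

```bash
python3 - <<'E'
from h import *
st()
E
```

```text
t 12.75 pos [620.5 278.2 123.9] xaxis yaw 174.2 z [ 0.002  0.003 -1.   ] F [0.4 2.9 1.3] T [ 0.79 -0.49  0.01] w 14.2 j7 0.45
```

Emit:
apply_moves:
  targets:
    - [[0,0,0],0]
    - [[0,0,0],0]
    - [[0,0,0],0]

```text
t: 13.05
ee_pos: [620.4, 278.2, 123.9]
tcp_rot: [0.051, 0.999, 0.001, 0.001]
ft_force: [2.2, 5.5, 3.7]
width: 14.3
```

Emit:
apply_moves:
  targets:
    - [[0,0,0],4]
    - [[0,0,0],4]
    - [[0,0,0],4]
    - [[0,0,0],0]

```text
t: 13.45
ee_pos: [620.4, 278.0, 123.9]
tcp_rot: [0.155, 0.988, 0.001, 0.001]
ft_force: [2.6, 4.6, 3.2]
width: 14.2
```

```bash
python3 - <<'E'
from h import *
st()
E
```

```text
t 13.45 pos [620.4 278.  123.9] xaxis yaw 162.1 z [ 0.002  0.002 -1.   ] F [2.6 4.6 3.2] T [ 1.17 -0.56 -0.  ] w 14.2 j7 0.26
```

Emit:
apply_moves:
  targets:
    - [[0,0,0],8]
    - [[0,0,0],8]
    - [[0,0,0],8]
    - [[0,0,0],8]
    - [[0,0,0],8]
    - [[0,0,0],8]
    - [[0,0,0],8]
    - [[0,0,0],0]

```text
t: 14.25
ee_pos: [619.9, 277.5, 123.9]
tcp_rot: [0.6, 0.8, 0.0, 0.0]
ft_force: [-0.1, 3.2, 4.5]
width: 13.9
```

```bash
python3 - <<'E'
from h import *
st()
i=crop("scene",280,140,440,270,5,"s7.png")
E
```

```text
t 14.25 pos [619.9 277.5 123.9] xaxis yaw 106.2 z [ 0.001  0.    -1.   ] F [-0.1  3.2  4.5] T [ 0.86 -0.18 -0.02] w 13.9 j7 -0.59
```

View pics/s7.png

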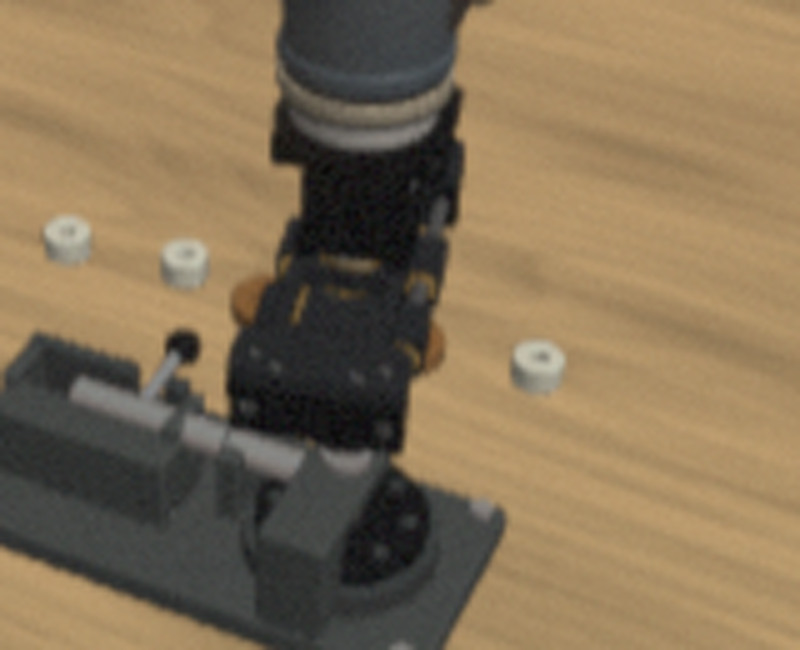

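Emit:
apply_moves:
  targets:
    - [[0,0,0],8]
    - [[0,0,0],8]
    - [[0,0,0],8]
    - [[0,0,0],8]
    - [[0,0,0],8]
    - [[0,0,0],8]
    - [[0,0,0],8]
    - [[0,0,0],8]

```text
t: 15.1
ee_pos: [619.2, 277.7, 123.9]
tcp_rot: [0.933, 0.359, -0.0, -0.001]
ft_force: [-1.5, 3.2, 6.6]
width: 14.3
```

Emit:
apply_moves:
  targets:
    - [[0,0,0],7]
    - [[0,0,0],7]
    - [[0,0,0],7]
    - [[0,0,0],7]
    - [[0,0,0],0]
    - [[0,0,0],0]

```text
t: 15.7
ee_pos: [619.1, 278.0, 123.8]
tcp_rot: [0.992, 0.125, -0.001, -0.001]
ft_force: [-2.4, 3.6, 6.9]
width: 14.2
```

```bash
python3 - <<'E'
from h import *
st()
E
```

```text
t 15.70 pos [619.1 278.  123.8] xaxis yaw 14.4 z [-0.002  0.001 -1.   ] F [-2.4  3.6  6.9] T [0.93 0.5  0.01] w 14.2 j7 -1.98
```

Emit:
apply_moves:
  targets:
    - [[0,0,0],4]
    - [[0,0,0],4]
    - [[0,0,0],0]

```text
t: 16.0
ee_pos: [619.1, 278.1, 123.8]
tcp_rot: [0.998, 0.055, -0.001, -0.001]
ft_force: [-1.6, 3.7, 7.0]
width: 14.1
```

```bash
python3 - <<'E'
from h import *
st()
E
```

```text
t 16.00 pos [619.1 278.1 123.8] xaxis yaw 6.3 z [-0.002  0.001 -1.   ] F [-1.6  3.7  7. ] T [1.   0.42 0.06] w 14.1 j7 -2.10
```

Emit:
apply_moves:
  targets:
    - [[0,0,0],3]
    - [[0,0,0],3]
    - [[0,0,0],0]

```text
t: 16.3
ee_pos: [619.1, 278.2, 123.8]
tcp_rot: [1.0, 0.003, -0.001, -0.001]
ft_force: [-1.7, 4.5, 7.3]
width: 14.3
```

```bash
python3 - <<'E'
from h import *
st()
E
```

```text
t 16.30 pos [619.1 278.2 123.8] xaxis yaw 0.3 z [-0.002  0.001 -1.   ] F [-1.7  4.5  7.3] T [1.01 0.44 0.02] w 14.3 j7 -2.19
```

Emit:
apply_moves:
  targets:
    - [[0,0,0],2]
    - [[0,0,0],2]
    - [[0,0,0],0]

```text
t: 16.6
ee_pos: [619.0, 278.3, 123.8]
tcp_rot: [1.0, -0.031, -0.001, -0.001]
ft_force: [-2.4, 4.7, 7.0]
width: 14.0
```

```bash
python3 - <<'E'
from h import *
st()
E
```

```text
t 16.60 pos [619.  278.3 123.8] xaxis yaw -3.6 z [-0.002  0.001 -1.   ] F [-2.4  4.7  7. ] T [1.03 0.47 0.31] w 14.0 j7 -2.25
```

Emit:
apply_moves:
  targets:
    - [[0,0,0],2]
    - [[0,0,0],2]
    - [[0,0,0],0]

```text
t: 16.9
ee_pos: [619.1, 278.3, 123.9]
tcp_rot: [0.998, -0.066, -0.001, -0.0]
ft_force: [-2.3, 4.3, 7.4]
width: 14.9
```

```bash
python3 - <<'E'
from h import *
st()
E
```

```text
t 16.90 pos [619.1 278.3 123.9] xaxis yaw -7.5 z [-0.001  0.001 -1.   ] F [-2.3  4.3  7.4] T [1.05 0.47 0.55] w 14.9 j7 -2.31
```

Emit:
apply_moves:
  targets:
    - [[0,0,0],-8]
    - [[0,0,0],-8]
    - [[0,0,0],-8]
    - [[0,0,0],-8]
    - [[0,0,0],-8]
    - [[0,0,0],-8]
    - [[0,0,0],-8]
    - [[0,0,0],-8]

```text
t: 17.7
ee_pos: [619.4, 277.6, 123.9]
tcp_rot: [0.88, 0.474, -0.0, -0.001]
ft_force: [-1.2, 3.7, 5.8]
width: 14.3
```

Emit:
apply_moves:
  targets:
    - [[0,0,0],-8]
    - [[0,0,0],-8]
    - [[0,0,0],-8]
    - [[0,0,0],-8]
    - [[0,0,0],-2]
    - [[0,0,0],0]
    - [[0,0,0],0]

```text
t: 18.4
ee_pos: [619.8, 277.5, 123.8]
tcp_rot: [0.705, 0.709, 0.0, -0.001]
ft_force: [-0.1, 3.5, 6.8]
width: 13.9
```

```bash
python3 - <<'E'
from h import *
st()
E
```

```text
t 18.40 pos [619.8 277.5 123.8] xaxis yaw 90.3 z [-0.     0.001 -1.   ] F [-0.1  3.5  6.8] T [0.84 0.06 0.01] w 13.9 j7 -0.83
```

Now I'll release, rise, step aside and look at the bar.

Emit:
apply_moves:
  targets:
    - [[0,0,0],0]
    - [[0,0,0],0]
    - [[0,0,0],0]
    - [[0,0,-40],0]
    - [[0,0,-40],0]
    - [[0,40,0],0]
    - [[0,40,0],0]
    - [[0,40,0],0]
  hand: 0.4

```text
t: 19.2
ee_pos: [741.4, 275.1, 202.8]
tcp_rot: [0.706, 0.708, -0.001, 0.001]
ft_force: [1.1, 1.0, -0.1]
width: 51.9
```

Emit:
apply_moves:
  targets:
    - [[0,-40,0],0]
    - [[0,-40,0],0]
    - [[0,-40,0],0]
    - [[0,-40,0],0]
    - [[0,-40,0],0]
    - [[0,-40,0],0]
    - [[0,-40,0],0]
    - [[0,0,0],0]

```text
t: 20.0
ee_pos: [454.2, 275.6, 202.3]
tcp_rot: [0.704, 0.71, -0.003, 0.0]
ft_force: [0.3, 0.1, 0.7]
width: 52.3
```

```bash
python3 - <<'E'
from h import *
st()
j=crop("top",240,130,400,280,5,"t8.png");cv2.imwrite("pics/fullT8.png",j)
i=crop("scene",280,170,420,270,5,"s8.png");cv2.imwrite("pics/fullS8.png",i)
E
```

```text
t 20.00 pos [454.2 275.6 202.3] xaxis yaw 90.5 z [-0.004 -0.005 -1.   ] F [0.3 0.1 0.7] T [ 0.03 -0.13 -0.02] w 52.3 j7 -0.91
```

View pics/t8.png

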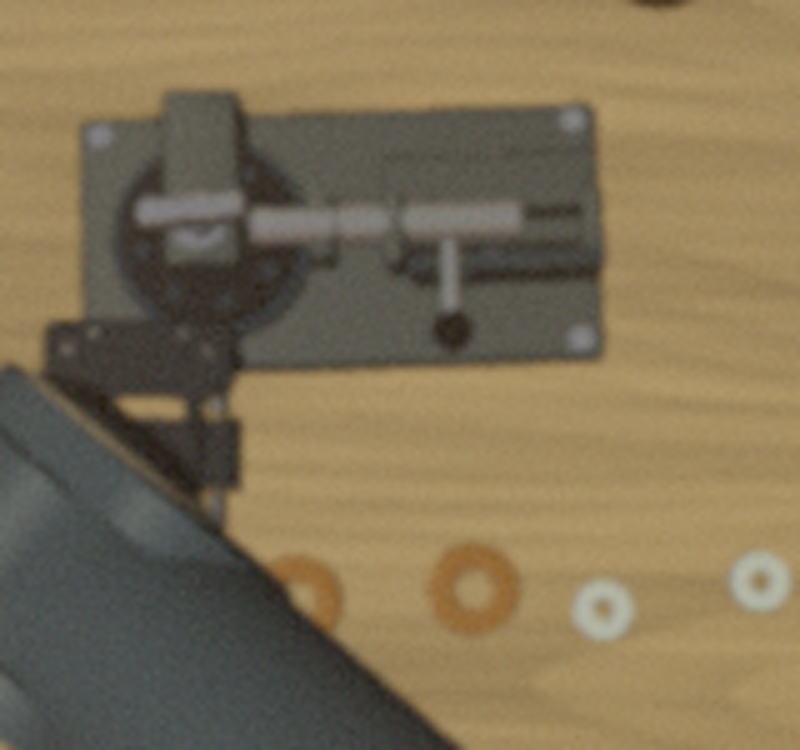

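View pics/s8.png

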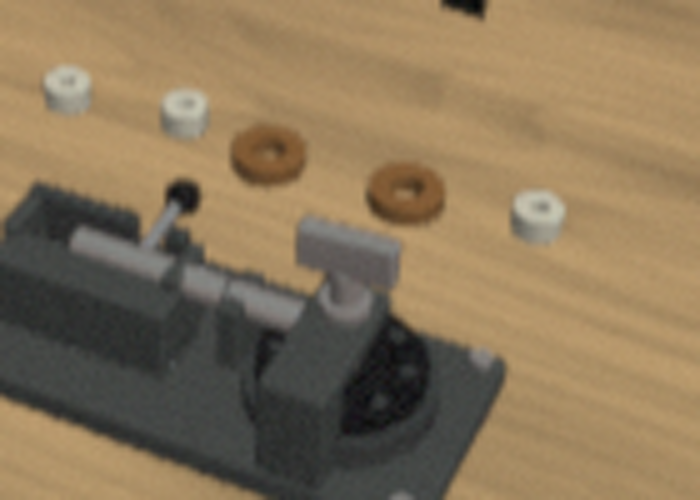

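```bash
cat > bar.py <<'E'
from h import *
def linedir(im,n,x0,y0,x1,y1,th,z):
    # weighted PCA on brightness above th
    g=cv2.cvtColor(np.ascontiguousarray(im[y0:y1,x0:x1]),cv2.COLOR_BGR2GRAY).astype(float)
    m=g>th
    l=cv2.connectedComponents(m.astype(np.uint8))[1]
    k=np.argmax(np.bincount(l[l>0]));ys,xs=np.nonzero(l==k);w=g[l==k]-th
    P=np.array([ray(n,x+x0,y+y0,z)[:2] for x,y in zip(xs,ys)])
    c=np.average(P,0,w);C=(P-c).T@((P-c)*w[:,None]);ev,V=np.linalg.eigh(C);d=V[:,1]
    return len(xs),c.round(1),round(np.degrees(np.arctan2(d[1],d[0]))%180,1),(ev/w.sum())**.5
if __name__=="__main__":
    j=cv2.imread("pics/fullT8.png")
    for th in(95,105,115,125):
        try:print(th,"bar",linedir(j,"top",264,164,291,177,th,130),"bolt",linedir(j,"top",318,168,346,181,th,73))
        except Exception as e:print(th,e)
    i=cv2.imread("pics/fullS8.png")
    # bar top edge ends in scene (crop/5)
    f=lambda u,v:(280+(u+.5)/5-.5,170+(v+.5)/5-.5)
    for a,b,z in(((303,216),(400,240),130),((298,263),(393,286),104)):
        A=ray("scene",*f(*a),z);B=ray("scene",*f(*b),z);print("scene edge",A[:2],B[:2],np.degrees(np.arctan2(*(B-A)[1::-1])),np.linalg.norm(B-A))
E
python3 bar.py
```

```text
95 bar (119, array([619.5, 278.7]), np.float64(97.6), array([ 3.03638864, 12.88910367])) bolt (186, array([625.3, 155.9]), np.float64(93.6), array([ 4.7418307 , 15.58734482]))
105 bar (93, array([619.4, 278.7]), np.float64(97.3), array([ 2.46835317, 12.80238041])) bolt (131, array([626. , 155.4]), np.float64(92.7), array([ 3.18958611, 15.3526616 ]))
115 bar (72, array([619.3, 279.1]), np.float64(97.2), array([ 2.05546091, 12.66531671])) bolt (101, array([625.9, 155.5]), np.float64(93.0), array([ 2.60765914, 14.92090406]))
125 bar (30, array([619. , 280.9]), np.float64(96.3), array([ 1.3088754 , 12.78638502])) bolt (31, array([626.1, 160.5]), np.float64(92.1), array([ 1.5388816 , 11.42671838]))
scene edge [620.05903503 253.98796721] [612.95938225 301.4724424 ] 98.50360024744191 48.01229481654953
scene edge [624.84142927 254.60347374] [616.95589644 301.45580441] 99.55369146927679 47.51128831370616
```

Emit:
apply_moves:
  targets:
    - [[0,0,0],-2.8]
    - [[0,40,0],0]
    - [[0,40,0],0]
    - [[0,40,0],0]
    - [[0,40,0],0]
    - [[0,0,0],0]
    - [[0,0,0],0]

```text
t: 20.8
ee_pos: [621.1, 283.3, 201.4]
tcp_rot: [0.69, 0.724, -0.001, -0.001]
ft_force: [0.2, -0.5, 0.5]
width: 52.4
```

```bash
python3 - <<'E'
from h import *
to([619.5,278,124])
from bar import linedir
j=cv2.imread("pics/top0.png")
for th in(95,105,115):print("init",linedir(j,"top",270,155,282,186,th,130))
E
```

```text
t 20.80 pos [621.1 283.3 201.4] xaxis yaw 92.8 z [-0.002 -0.001 -1.   ] F [ 0.2 -0.5  0.5] T [-0.02 -0.04 -0.  ] w 52.4 j7 -0.76
shift tool [-5.1 -1.7 77.4]
init (117, array([619.9, 279.3]), np.float64(176.2), array([ 2.79926492, 13.84213459]))
init (88, array([619.8, 279.2]), np.float64(176.1), array([ 2.23458286, 13.39886381]))
init (53, array([620.4, 279.4]), np.float64(175.8), array([ 1.6444768 , 13.50420749]))
```

Emit:
apply_moves:
  targets:
    - [[-5,-2,0],0]
    - [[0,0,38],-4.4]
    - [[0,0,39],0]
    - [[0,0,0],0]
    - [[0,0,0],0]

```text
t: 21.3
ee_pos: [617.5, 279.4, 126.6]
tcp_rot: [0.66, 0.751, -0.0, -0.0]
ft_force: [-0.2, 0.2, 0.2]
width: 52.5
```

```bash
python3 - <<'E'
from h import *
to([619.5,278,124])
E
```

```text
t 21.30 pos [617.5 279.4 126.6] xaxis yaw 97.4 z [-0.001 -0.    -1.   ] F [-0.2  0.2  0.2] T [ 0.06 -0.14  0.02] w 52.5 j7 -0.73
shift tool [-1.6  1.8  2.6]
```

Emit:
apply_moves:
  targets:
    - [[0,0,0],0]
    - [[0,0,0],0]
    - [[0,0,0],0]
    - [[0,0,0],0]
    - [[0,0,0],0]
    - [[0,0,0],0]
    - [[0,0,0],0]
  hand: 1
  force: 40

```text
t: 22.0
ee_pos: [619.4, 279.6, 126.4]
tcp_rot: [0.661, 0.751, 0.001, 0.001]
ft_force: [4.0, 0.3, -0.5]
width: 13.5
```

```bash
python3 - <<'E'
from h import *
st()
E
```

```text
t 22.00 pos [619.4 279.6 126.4] xaxis yaw 97.3 z [ 0.003  0.001 -1.   ] F [ 4.   0.3 -0.5] T [ 0.24 -0.95 -0.01] w 13.5 j7 -0.73
```

Emit:
apply_moves:
  targets:
    - [[0,0,0],2.5]
    - [[0,0,0],2.2]
    - [[0,0,0],0]
    - [[0,0,0],0]

```text
t: 22.4
ee_pos: [619.5, 279.6, 126.5]
tcp_rot: [0.691, 0.723, 0.001, 0.001]
ft_force: [4.5, 1.6, -1.1]
width: 13.2
```

Emit:
apply_moves:
  targets:
    - [[0,0,0],0]
    - [[0,0,0],0]
    - [[0,0,0],0]
    - [[0,0,-40],0]
    - [[0,0,-40],0]
    - [[0,-40,0],0]
    - [[0,-40,0],0]
    - [[0,-40,0],0]
  hand: 0.3

```text
t: 23.2
ee_pos: [495.8, 273.7, 205.8]
tcp_rot: [0.691, 0.723, -0.001, -0.0]
ft_force: [0.2, -0.2, 0.8]
width: 59.8
```

Emit:
apply_moves:
  targets:
    - [[20,-40,0],0]
    - [[20,-10,0],0]
    - [[0,0,0],0]

```text
t: 23.5
ee_pos: [442.7, 314.3, 206.6]
tcp_rot: [0.688, 0.726, -0.0, -0.001]
ft_force: [-0.1, -0.1, 1.1]
width: 60.8
```

```bash
python3 - <<'E'
from h import *
st()
j=crop("top",240,130,400,280,5,"t9.png");cv2.imwrite("pics/fullT9.png",j)
i=crop("scene",280,170,420,270,5,"s9.png");cv2.imwrite("pics/fullS9.png",i)
from bar import linedir
for th in(95,105,115,125):print(th,"bar",linedir(j,"top",264,164,291,177,th,130))
E
```

```text
t 23.50 pos [442.7 314.3 206.6] xaxis yaw 93.0 z [-0.001  0.001 -1.   ] F [-0.1 -0.1  1.1] T [ 0.02 -0.07 -0.02] w 60.8 j7 -0.94
95 bar (128, array([619.9, 277.3]), np.float64(93.8), array([ 3.20705117, 12.71982123]))
105 bar (100, array([619.8, 277.1]), np.float64(94.1), array([ 2.58583501, 12.64244831]))
115 bar (69, array([619.8, 276.6]), np.float64(94.0), array([ 2.13676555, 12.37164344]))
125 bar (33, array([619.8, 273.9]), np.float64(94.4), array([ 1.44392157, 11.56017268]))
```

View pics/s9.png

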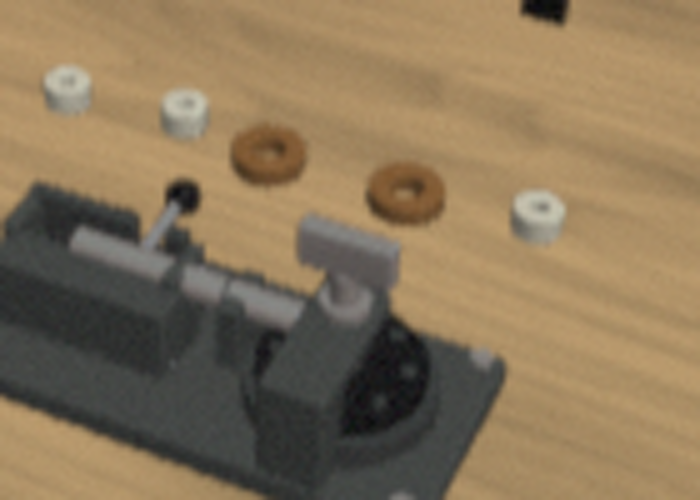

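View pics/t9.png

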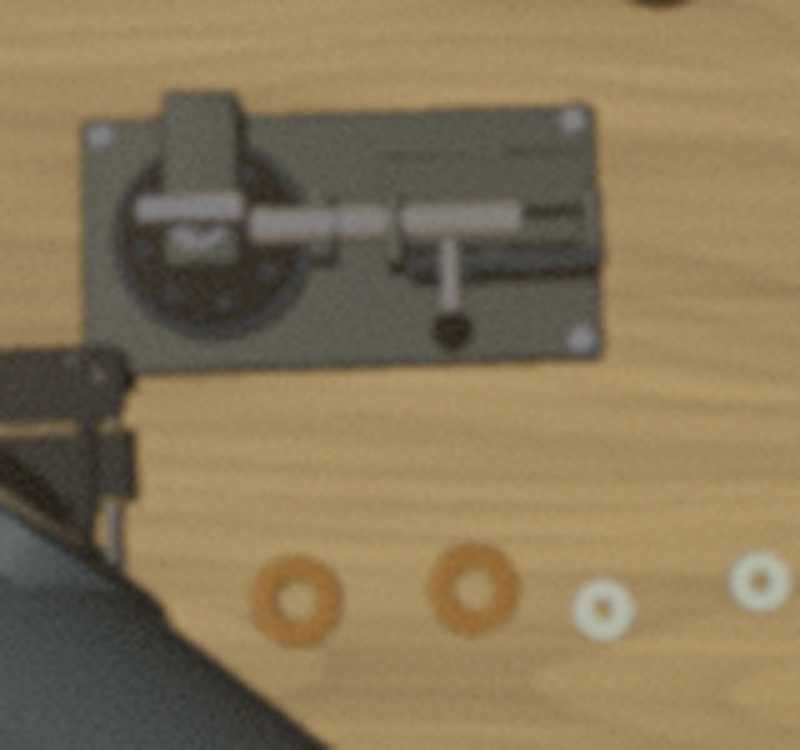

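```bash
python3 - <<'E'
from h import *
to([426.3,309.7,28])
E
```

```text
t 23.60 pos [446.1 311.4 205.9] xaxis yaw 92.7 z [-0.    -0.001 -1.   ] F [ 0.  -1.  -0.3] T [-0.   -0.18  0.02] w 61.0 j7 -0.94
shift tool [ -0.5 -19.8 178. ]
```

Emit:
apply_moves:
  targets:
    - [[0,-20,40],0]
    - [[0,0,45],0]
    - [[0,0,45],0]
    - [[0,0,30],0]
    - [[0,0,17],0]
    - [[0,0,0],0]
    - [[0,0,0],0]

```text
t: 24.3
ee_pos: [427.3, 309.5, 28.2]
tcp_rot: [0.691, 0.722, -0.001, 0.0]
ft_force: [-0.5, -0.3, 0.2]
width: 61.1
```

Emit:
apply_moves:
  targets:
    - [[0,0,0],0]
    - [[0,0,0],0]
    - [[0,0,0],0]
    - [[0,0,0],0]
    - [[0,0,0],0]
    - [[0,0,0],0]
    - [[0,0,0],0]
  hand: 1
  force: 20

```text
t: 25.0
ee_pos: [426.6, 310.7, 29.2]
tcp_rot: [0.691, 0.723, 0.0, 0.0]
ft_force: [-0.4, -0.9, 1.4]
width: 29.5
```

```bash
python3 - <<'E'
from h import *
st()
i=crop("scene",280,110,440,250,5,"s10.png")
E
```

```text
t 25.00 pos [426.6 310.7  29.2] xaxis yaw 92.6 z [ 0. -0. -1.] F [-0.4 -0.9  1.4] T [-0.09 -0.11 -0.01] w 29.5 j7 -1.17
```

View pics/s10.png

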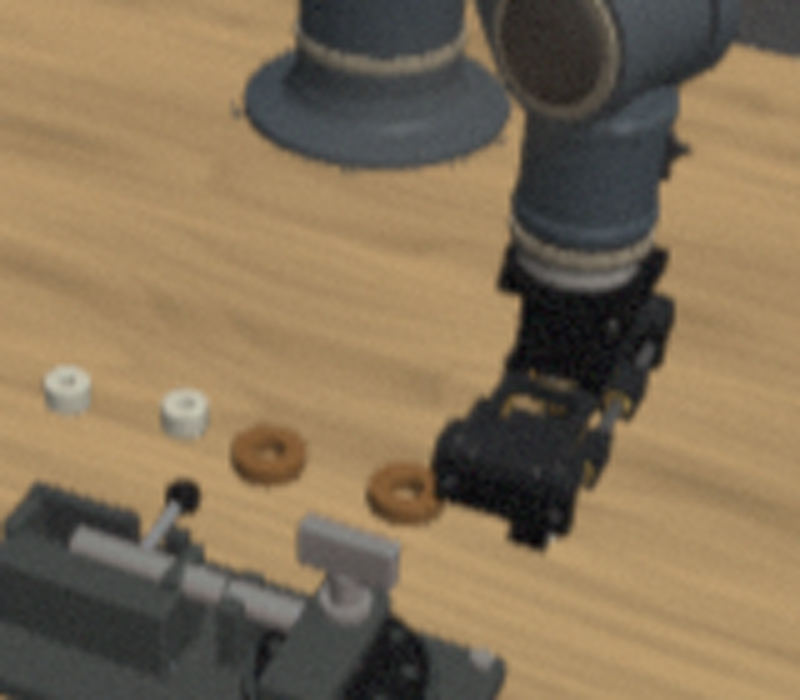

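Emit:
apply_moves:
  targets:
    - [[0,0,-45],0]
    - [[0,0,-45],0]
    - [[0,0,-40],0]
    - [[-45,17,0],0]
    - [[-45,17,0],0]
    - [[-45,17,0],0]
    - [[-45,17,0],0]
    - [[-45,17,0],0]

```text
t: 25.85
ee_pos: [522.0, 87.9, 159.1]
tcp_rot: [0.691, 0.723, 0.0, 0.0]
ft_force: [0.9, 1.0, -0.3]
width: 29.5
```

Emit:
apply_moves:
  targets:
    - [[-45,17,0],0]
    - [[-45,17,0],0]
    - [[-45,17,0],0]
    - [[-45,17,0],0]
    - [[-45,17,0],0]
    - [[0,0,0],0]
    - [[0,0,0],0]

```text
t: 26.55
ee_pos: [616.7, -132.4, 158.3]
tcp_rot: [0.692, 0.722, -0.0, -0.001]
ft_force: [-0.8, 1.1, -1.5]
width: 29.5
```

```bash
python3 - <<'E'
from h import *
to([618,-132,36])
i=crop("scene",170,130,330,260,5,"s11.png")
E
```

```text
t 26.55 pos [ 616.7 -132.4  158.3] xaxis yaw 92.4 z [-0.001  0.001 -1.   ] F [-0.8  1.1 -1.5] T [ 0.07 -0.07  0.01] w 29.5 j7 -0.14
shift tool [  0.3   1.4 122.3]
```

View pics/s11.png

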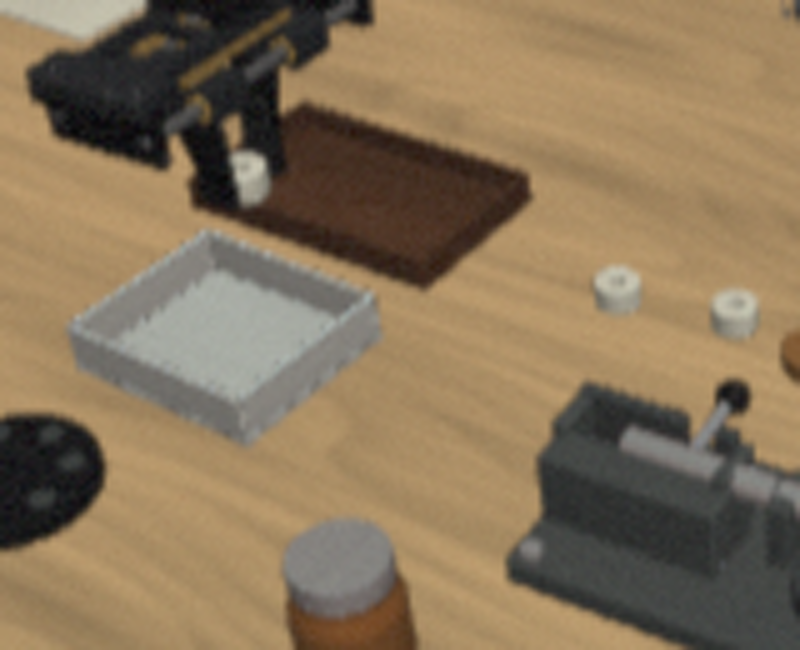

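Emit:
apply_moves:
  targets:
    - [[0,1,45],0]
    - [[0,0,45],0]
    - [[0,0,25],0]
    - [[0,0,8],0]
    - [[0,0,0],0]
    - [[0,0,0],0]

```text
t: 27.2
ee_pos: [619.3, -130.0, 37.8]
tcp_rot: [0.69, 0.724, 0.001, 0.001]
ft_force: [0.9, -0.0, -0.3]
width: 28.9
```

```bash
python3 - <<'E'
from h import *
st()
E
```

```text
t 27.20 pos [ 619.3 -130.    37.8] xaxis yaw 92.7 z [ 0.003 -0.    -1.   ] F [ 0.9 -0.  -0.3] T [-0.05 -0.14 -0.05] w 28.9 j7 -0.23
```

Emit:
apply_moves:
  targets:
    - [[0,0,0],0]
    - [[0,0,0],0]
    - [[0,0,-40],0]
    - [[0,0,-45],0]
    - [[0,0,-40],0]
    - [[0,0,0],0]
  hand: 0.4

```text
t: 27.8
ee_pos: [622.1, -130.7, 168.5]
tcp_rot: [0.691, 0.723, 0.004, 0.006]
ft_force: [0.9, 1.6, 0.3]
width: 51.6
```

```bash
python3 - <<'E'
from h import *
i=crop("scene",170,130,330,260,5,"s12.png")
for o in findall(robot.get_image("top")):print(*o)
to([457.5,6,28])
E
```

```text
sp 360.1 251.5 6.1 101 [441.8  82.3]
sp 391.4 245.7 6.1 98 [457.5   6. ]
ring 298.9 249.9 8.8 213 [442.2 233.1]
ring 334.2 247.4 8.8 216 [450.3 146.1]
t 27.90 pos [ 618.6 -131.2  162.9] xaxis yaw 92.6 z [ 0.003 -0.001 -1.   ] F [-0.1  0.8 -1.1] T [ 0.   -0.09  0.04] w 52.2 j7 -0.14
shift tool [ 144.6 -155.1  134.2]
```

View pics/s12.png

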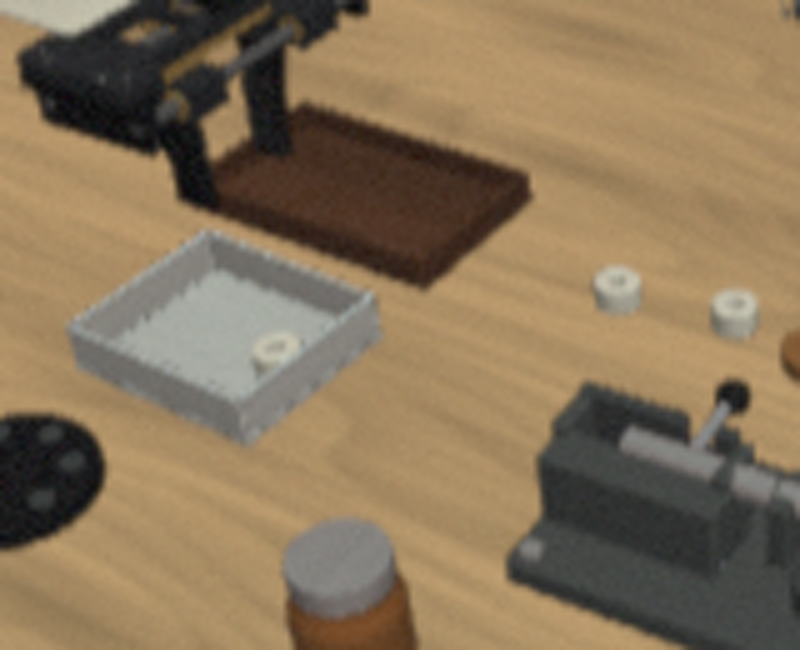

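The first spacer sits in the metal tray at crop (276,352). Next is the spacer at (457,6).

Emit:
apply_moves:
  targets:
    - [[29,-31,0],0]
    - [[29,-31,0],0]
    - [[29,-31,0],0]
    - [[29,-31,20],0]
    - [[29,-31,20],0]
    - [[0,0,40],0]
    - [[0,0,0],0]
    - [[0,0,0],0]

```text
t: 28.7
ee_pos: [456.2, 6.6, 80.6]
tcp_rot: [0.691, 0.723, -0.001, -0.001]
ft_force: [-0.4, 0.5, -0.1]
width: 52.3
```

```bash
python3 - <<'E'
from h import *
to([457.5,6,28])
E
```

```text
t 28.70 pos [456.2   6.6  80.6] xaxis yaw 92.6 z [-0.002  0.    -1.   ] F [-0.4  0.5 -0.1] T [ 0.01 -0.13  0.03] w 52.3 j7 -0.48
shift tool [-0.6  1.4 52.6]
```

Emit:
apply_moves:
  targets:
    - [[0,1,30],0]
    - [[0,0,22],0]
    - [[0,0,0],0]

```text
t: 29.0
ee_pos: [457.5, 6.0, 28.3]
tcp_rot: [0.691, 0.723, -0.001, -0.001]
ft_force: [0.6, -0.1, 0.0]
width: 52.4
```

Emit:
apply_moves:
  targets:
    - [[0,0,0],0]
    - [[0,0,0],0]
    - [[0,0,0],0]
    - [[0,0,0],0]
    - [[0,0,0],0]
    - [[0,0,0],0]
  hand: 1

```text
t: 29.6
ee_pos: [458.2, 6.7, 30.0]
tcp_rot: [0.691, 0.723, 0.0, 0.001]
ft_force: [-1.0, -0.3, 6.6]
width: 29.2
```

```bash
python3 - <<'E'
from h import *
s,m=st();print(m.T@(np.array([618,-172,160])-s["ee_pos"]))
E
```

```text
t 29.60 pos [458.2   6.7  30. ] xaxis yaw 92.6 z [ 0.002 -0.001 -1.   ] F [-1.  -0.3  6.6] T [-0.18  0.1  -0.02] w 29.2 j7 -0.58
[-185.90525709  151.71541974 -129.64931701]
```

Emit:
apply_moves:
  targets:
    - [[0,0,-45],0]
    - [[0,0,-45],0]
    - [[-37,30,-15],0]
    - [[-37,30,0],0]
    - [[-37,30,0],0]
    - [[-37,30,0],0]
    - [[-37,30,0],0]
    - [[0,0,0],0]

```text
t: 30.4
ee_pos: [618.5, -178.6, 133.3]
tcp_rot: [0.694, 0.72, -0.0, 0.002]
ft_force: [-0.1, 0.0, -0.1]
width: 29.2
```

```bash
python3 - <<'E'
from h import *
to([618,-172,36])
E
```

```text
t 30.40 pos [ 618.5 -178.6  133.3] xaxis yaw 92.1 z [ 0.003 -0.003 -1.   ] F [-0.1  0.  -0.1] T [-0.01 -0.03 -0.02] w 29.2 j7 -0.10
shift tool [ 6.9 -0.5 97.3]
```

Emit:
apply_moves:
  targets:
    - [[0,0,40],0]
    - [[0,0,35],0]
    - [[0,0,15],0]
    - [[0,0,6],0]
    - [[0,0,0],0]
    - [[0,0,0],0]

```text
t: 31.0
ee_pos: [616.9, -171.0, 39.7]
tcp_rot: [0.691, 0.723, 0.001, 0.001]
ft_force: [-0.7, -0.5, -0.8]
width: 29.3
```

```bash
python3 - <<'E'
from h import *
st()
E
```

```text
t 31.00 pos [ 616.9 -171.    39.7] xaxis yaw 92.6 z [ 0.003 -0.    -1.   ] F [-0.7 -0.5 -0.8] T [ 0.01 -0.1  -0.05] w 29.3 j7 -0.17
```

Emit:
apply_moves:
  targets:
    - [[0,0,0],0]
    - [[0,0,0],0]
    - [[0,0,-40],0]
    - [[0,0,-45],0]
    - [[0,0,-40],0]
    - [[0,0,0],0]
  hand: 0.4

```text
t: 31.6
ee_pos: [619.8, -171.0, 170.4]
tcp_rot: [0.691, 0.723, 0.003, 0.006]
ft_force: [0.9, 0.2, 0.1]
width: 51.9
```

```bash
python3 - <<'E'
from h import *
i=crop("scene",170,130,330,260,5,"s13.png")
for o in findall(robot.get_image("top")):print(*o)
to([441.7,82.3,28])
E
```

```text
sp 360.1 251.5 6.1 102 [441.7  82.4]
ring 298.9 249.9 8.8 212 [442.1 233.1]
ring 334.2 247.3 8.8 215 [450.5 146.1]
t 31.70 pos [ 616.3 -171.3  164.8] xaxis yaw 92.6 z [ 0.003 -0.001 -1.   ] F [ 0.5  0.5 -0.9] T [-0.09 -0.11  0.03] w 52.4 j7 -0.08
shift tool [ 261.5 -163.3  135.9]
```

View pics/s13.png

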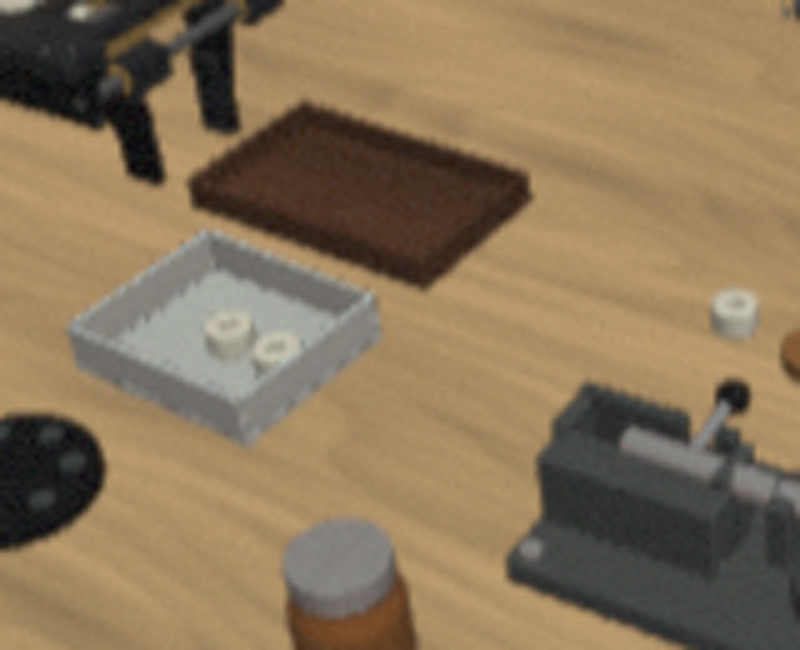

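Two spacers are now in the tray, at crop (229,333) and (276,352). I'm going for the third.

Emit:
apply_moves:
  targets:
    - [[37,-23,0],0]
    - [[37,-23,0],0]
    - [[37,-23,0],0]
    - [[37,-24,0],0]
    - [[38,-23,15],0]
    - [[38,-24,25],0]
    - [[38,-23,30],0]
    - [[0,0,0],0]

```text
t: 32.5
ee_pos: [436.6, 83.3, 92.5]
tcp_rot: [0.687, 0.727, -0.003, -0.003]
ft_force: [0.4, 0.0, 0.5]
width: 52.0
```

Emit:
apply_moves:
  targets:
    - [[0,0,0],0]

```text
t: 32.6
ee_pos: [441.8, 80.1, 94.6]
tcp_rot: [0.69, 0.724, -0.001, -0.001]
ft_force: [-0.2, 0.4, 0.2]
width: 51.9
```

```bash
python3 - <<'E'
from h import *
to([441.7,82.3,28])
E
```

```text
t 32.60 pos [441.8  80.1  94.6] xaxis yaw 92.8 z [-0.003 -0.001 -1.   ] F [-0.2  0.4  0.2] T [-0.02 -0.12 -0.06] w 51.9 j7 -0.63
shift tool [ 2.2  0.2 66.6]
```

Emit:
apply_moves:
  targets:
    - [[2,0,40],0]
    - [[0,0,26],0]
    - [[0,0,0],0]
    - [[0,0,0],0]

```text
t: 33.0
ee_pos: [443.9, 80.9, 30.0]
tcp_rot: [0.691, 0.722, -0.0, 0.0]
ft_force: [-0.4, 0.2, -0.3]
width: 52.3
```

Emit:
apply_moves:
  targets:
    - [[0,0,0],0]
    - [[0,0,0],0]
    - [[0,0,0],0]
    - [[0,0,0],0]
    - [[0,0,0],0]
    - [[0,0,0],0]
  hand: 1

```text
t: 33.6
ee_pos: [443.6, 81.5, 30.4]
tcp_rot: [0.691, 0.723, 0.0, 0.001]
ft_force: [-0.7, -0.7, 6.6]
width: 29.4
```

```bash
python3 - <<'E'
from h import *
s,m=st();print(m.T@(np.array([618,-210,160])-s["ee_pos"]))
E
```

```text
t 33.60 pos [443.6  81.5  30.4] xaxis yaw 92.6 z [ 0.001 -0.001 -1.   ] F [-0.7 -0.7  6.6] T [-0.24  0.13 -0.03] w 29.4 j7 -0.77
[-299.249616    161.00516213 -129.26785659]
```

Emit:
apply_moves:
  targets:
    - [[0,0,-45],0]
    - [[0,0,-45],0]
    - [[-42,23,-15],0]
    - [[-43,23,0],0]
    - [[-43,23,0],0]
    - [[-43,23,0],0]
    - [[-43,23,0],0]
    - [[-43,23,0],0]

```text
t: 34.4
ee_pos: [593.2, -170.6, 134.6]
tcp_rot: [0.691, 0.723, -0.0, -0.0]
ft_force: [1.0, 1.0, -0.3]
width: 29.2
```

Emit:
apply_moves:
  targets:
    - [[-42,23,0],0]
    - [[0,0,0],0]
    - [[0,0,0],0]
    - [[0,0,0],0]

```text
t: 34.8
ee_pos: [617.1, -207.7, 134.4]
tcp_rot: [0.69, 0.724, 0.0, -0.001]
ft_force: [-0.2, 0.7, -0.4]
width: 29.3
```

```bash
python3 - <<'E'
from h import *
to([618,-210,38])
E
```

```text
t 34.80 pos [ 617.1 -207.7  134.4] xaxis yaw 92.7 z [-0.001  0.001 -1.   ] F [-0.2  0.7 -0.4] T [ 0.   -0.07 -0.  ] w 29.3 j7 -0.05
shift tool [-2.5  0.9 96.4]
```

Emit:
apply_moves:
  targets:
    - [[-2,0,40],0]
    - [[0,0,35],0]
    - [[0,0,15],0]
    - [[0,0,7],0]
    - [[0,0,0],0]
    - [[0,0,0],0]

```text
t: 35.4
ee_pos: [619.0, -211.2, 39.4]
tcp_rot: [0.691, 0.723, 0.001, 0.001]
ft_force: [0.7, -0.2, -0.2]
width: 29.5
```

Emit:
apply_moves:
  targets:
    - [[0,0,0],0]
    - [[0,0,0],0]
    - [[0,0,-40],0]
    - [[0,0,-45],0]
    - [[0,0,-40],0]
    - [[0,0,0],0]
  hand: 0.25

```text
t: 36.0
ee_pos: [621.8, -211.6, 170.3]
tcp_rot: [0.691, 0.723, 0.003, 0.006]
ft_force: [0.9, 0.3, 0.0]
width: 63.3
```

```bash
python3 - <<'E'
from h import *
i=crop("scene",170,130,330,260,5,"s14.png")
for o in findall(robot.get_image("top")):print(*o)
to([450.5,146,28])
E
```

```text
ring 298.9 249.8 8.9 215 [442.4 233. ]
ring 334.3 247.3 8.9 215 [450.5 146. ]
t 36.10 pos [ 618.3 -211.8  164.5] xaxis yaw 92.6 z [ 0.003 -0.002 -1.   ] F [-0.2 -0.6 -0.5] T [-0.01 -0.09  0.03] w 64.5 j7 -0.02
shift tool [ 365.3 -151.7  135.5]
```

View pics/s14.png

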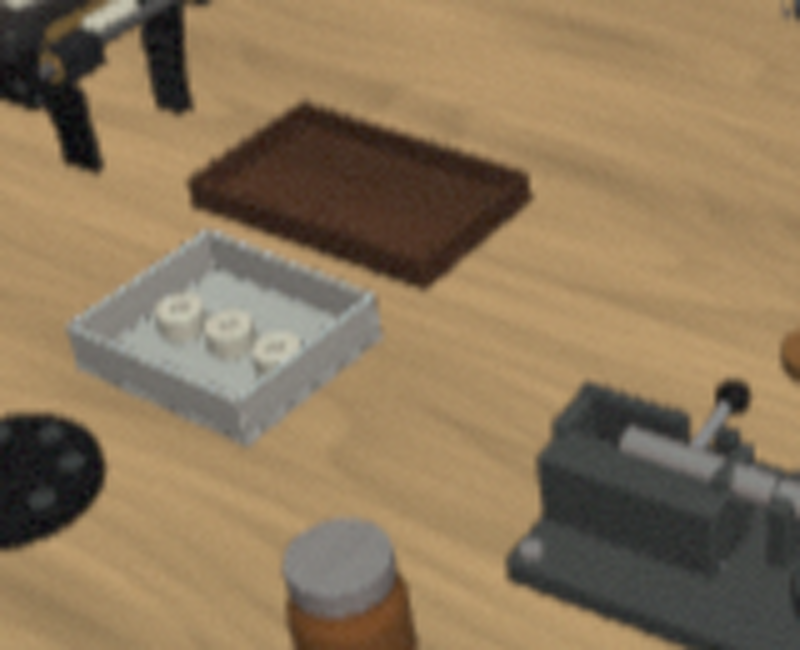

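The metal tray now holds all three spacers, in a line at crop (180,316), (229,333) and (276,352). Rings next.

Emit:
apply_moves:
  targets:
    - [[46,-19,0],0]
    - [[46,-19,0],0]
    - [[46,-19,0],0]
    - [[46,-19,0],0]
    - [[46,-19,0],0]
    - [[45,-19,0],0]
    - [[45,-19,0],0]
    - [[45,-19,0],0]

```text
t: 36.9
ee_pos: [447.2, 146.9, 161.6]
tcp_rot: [0.691, 0.723, -0.001, -0.0]
ft_force: [1.9, 1.1, 0.7]
width: 65.1
```

Emit:
apply_moves:
  targets:
    - [[0,0,30],0]
    - [[0,0,30],0]
    - [[0,0,0],0]
    - [[0,0,0],0]

```text
t: 37.3
ee_pos: [448.5, 145.9, 102.2]
tcp_rot: [0.691, 0.723, -0.001, -0.001]
ft_force: [-1.1, 0.3, 0.9]
width: 65.2
```

```bash
python3 - <<'E'
from h import *
to([450.5,146,28])
E
```

```text
t 37.30 pos [448.5 145.9 102.2] xaxis yaw 92.6 z [-0.002 -0.    -1.   ] F [-1.1  0.3  0.9] T [-0.01 -0.13  0.04] w 65.2 j7 -0.77
shift tool [-0.   2.2 74.2]
```

Emit:
apply_moves:
  targets:
    - [[0,2,40],0]
    - [[0,0,35],0]
    - [[0,0,0],0]
    - [[0,0,0],0]

```text
t: 37.7
ee_pos: [452.1, 146.3, 28.4]
tcp_rot: [0.691, 0.723, 0.001, 0.0]
ft_force: [0.5, 0.4, 0.3]
width: 65.0
```

Emit:
apply_moves:
  targets:
    - [[0,0,0],0]
    - [[0,0,0],0]
    - [[0,0,0],0]
    - [[0,0,0],0]
    - [[0,0,0],0]
    - [[0,0,0],0]
  hand: 1
  force: 40

```text
t: 38.3
ee_pos: [451.4, 146.1, 28.2]
tcp_rot: [0.691, 0.723, -0.0, 0.0]
ft_force: [-0.4, -1.2, 6.2]
width: 45.1
```

```bash
python3 - <<'E'
from h import *
s,m=st();print(m.T@(np.array([450,-165,160])-s["ee_pos"]))
E
```

```text
t 38.30 pos [451.4 146.1  28.2] xaxis yaw 92.6 z [ 0.001 -0.001 -1.   ] F [-0.4 -1.2  6.2] T [-0.29  0.13 -0.06] w 45.1 j7 -0.91
[-310.76320648  -15.49341067 -131.60482302]
```

Emit:
apply_moves:
  targets:
    - [[0,0,-40],0]
    - [[0,0,-40],0]
    - [[-44,-2,0],0]
    - [[-44,-2,0],0]
    - [[-45,-2,0],0]
    - [[-45,-2,0],0]
    - [[-45,-2,0],0]
    - [[-44,-2,0],0]

```text
t: 39.1
ee_pos: [450.8, -123.0, 107.6]
tcp_rot: [0.691, 0.723, -0.0, -0.0]
ft_force: [0.4, 0.8, -1.6]
width: 44.7
```

Emit:
apply_moves:
  targets:
    - [[-44,-3,0],0]
    - [[0,0,0],0]
    - [[0,0,0],0]
    - [[0,0,0],0]

```text
t: 39.5
ee_pos: [450.3, -163.9, 107.6]
tcp_rot: [0.69, 0.724, 0.0, -0.0]
ft_force: [0.0, 1.5, -0.6]
width: 44.5
```

```bash
python3 - <<'E'
from h import *
to([450,-165,36])
i=crop("scene",170,100,330,230,5,"s15.png")
E
```

```text
t 39.50 pos [ 450.3 -163.9  107.6] xaxis yaw 92.7 z [-0.     0.001 -1.   ] F [ 0.   1.5 -0.6] T [-0.04 -0.07  0.03] w 44.5 j7 -0.08
shift tool [-1.1 -0.3 71.6]
```

View pics/s15.png

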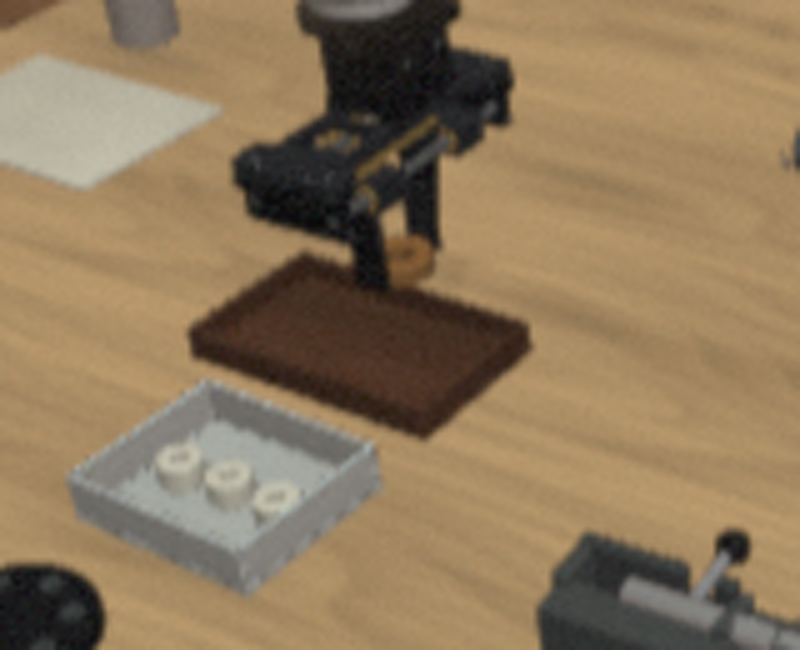

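Emit:
apply_moves:
  targets:
    - [[0,0,40],0]
    - [[0,0,20],0]
    - [[0,0,11],0]
    - [[0,0,0],0]
    - [[0,0,0],0]

```text
t: 40.05
ee_pos: [451.2, -164.5, 37.3]
tcp_rot: [0.69, 0.724, 0.0, 0.0]
ft_force: [0.7, 0.7, -1.0]
width: 45.0
```

Emit:
apply_moves:
  targets:
    - [[0,0,0],0]
    - [[0,0,0],0]
    - [[0,0,-40],0]
    - [[0,0,-45],0]
    - [[0,0,0],0]
  hand: 0.3

```text
t: 40.55
ee_pos: [454.5, -165.8, 127.3]
tcp_rot: [0.691, 0.723, 0.002, 0.005]
ft_force: [1.0, 0.5, -0.1]
width: 60.7
```

```bash
python3 - <<'E'
from h import *
i=crop("scene",170,100,330,230,5,"s16.png")
for o in findall(robot.get_image("top")):print(*o)
to([442.3,233,28])
E
```

```text
ring 458.2 250.0 9.7 144 [ 451.  -158.1]
ring 298.9 249.9 8.9 219 [442.2 233. ]
t 40.65 pos [ 451.2 -165.8  123.3] xaxis yaw 92.6 z [ 0.003 -0.002 -1.   ] F [-0.5 -0.6 -0.9] T [-0.03 -0.03 -0.01] w 60.9 j7 -0.06
shift tool [399.    8.8  94.4]
```

View pics/s16.png

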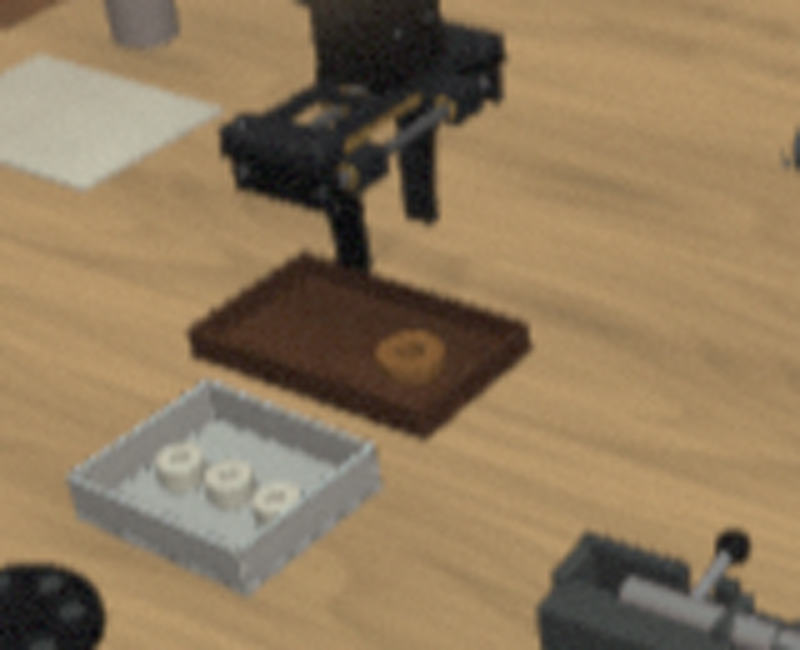

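The first ring lies in the wooden tray at crop (411,355). Now the second.

Emit:
apply_moves:
  targets:
    - [[49,1,0],0]
    - [[49,1,0],0]
    - [[49,1,0],0]
    - [[49,1,0],0]
    - [[49,1,0],0]
    - [[49,1,0],0]
    - [[49,1,0],0]
    - [[49,1,0],0]
  hand: 0.25

```text
t: 41.45
ee_pos: [439.5, 228.0, 120.7]
tcp_rot: [0.691, 0.723, -0.001, -0.0]
ft_force: [1.7, -0.4, 0.3]
width: 65.5
```

Emit:
apply_moves:
  targets:
    - [[7,1,0],0]
    - [[0,0,20],0]
    - [[0,0,0],0]
    - [[0,0,0],0]

```text
t: 41.85
ee_pos: [440.6, 232.7, 100.9]
tcp_rot: [0.691, 0.723, -0.001, -0.0]
ft_force: [-0.8, -0.9, -0.0]
width: 65.3
```

```bash
python3 - <<'E'
from h import *
to([442.3,233,28])
E
```

```text
t 41.85 pos [440.6 232.7 100.9] xaxis yaw 92.6 z [-0.002 -0.001 -1.   ] F [-0.8 -0.9 -0. ] T [ 0.02 -0.11 -0.04] w 65.3 j7 -0.97
shift tool [ 0.3  1.9 72.9]
```

Emit:
apply_moves:
  targets:
    - [[0,1,40],0]
    - [[0,0,33],0]
    - [[0,0,0],0]
    - [[0,0,0],0]

```text
t: 42.25
ee_pos: [442.4, 233.2, 28.7]
tcp_rot: [0.691, 0.723, -0.0, 0.0]
ft_force: [-0.3, -0.3, 0.2]
width: 65.4
```

Emit:
apply_moves:
  targets:
    - [[0,0,0],0]
    - [[0,0,0],0]
    - [[0,0,0],0]
    - [[0,0,0],0]
    - [[0,0,0],0]
    - [[0,0,0],0]
  hand: 1

```text
t: 42.85
ee_pos: [442.4, 233.8, 29.2]
tcp_rot: [0.691, 0.723, 0.0, 0.0]
ft_force: [-0.2, -1.3, 4.9]
width: 44.7
```

```bash
python3 - <<'E'
from h import *
s,m=st();print(m.T@(np.array([450,-250,160])-s["ee_pos"]))
E
```

```text
t 42.85 pos [442.4 233.8  29.2] xaxis yaw 92.6 z [ 0.001 -0.    -1.   ] F [-0.2 -1.3  4.9] T [-0.34 -0.06 -0.01] w 44.7 j7 -1.08
[-483.67710842  -14.4204361  -130.58634824]
```

Emit:
apply_moves:
  targets:
    - [[0,0,-40],0]
    - [[0,0,-40],0]
    - [[-48,0,0],0]
    - [[-48,0,0],0]
    - [[-48,0,0],0]
    - [[-48,0,0],0]
    - [[-48,-2,0],0]
    - [[-48,-2,0],0]

```text
t: 43.65
ee_pos: [450.7, -55.9, 108.5]
tcp_rot: [0.691, 0.723, -0.0, -0.0]
ft_force: [0.9, 0.3, -2.1]
width: 44.3
```

Emit:
apply_moves:
  targets:
    - [[-48,-3,0],0]
    - [[-48,-3,0],0]
    - [[-48,-3,0],0]
    - [[-48,-3,0],0]
    - [[-3,0,0],0]
    - [[0,0,0],0]
    - [[0,0,0],0]

```text
t: 44.35
ee_pos: [448.1, -247.7, 108.4]
tcp_rot: [0.69, 0.724, 0.0, -0.001]
ft_force: [-0.0, 0.3, -2.1]
width: 44.9
```

```bash
python3 - <<'E'
from h import *
to([450,-250,36])
i=crop("scene",170,100,330,230,5,"s17.png")
E
```

```text
t 44.35 pos [ 448.1 -247.7  108.4] xaxis yaw 92.7 z [-0.001  0.001 -1.   ] F [-0.   0.3 -2.1] T [ 0.04 -0.12 -0.03] w 44.9 j7 0.06
shift tool [-2.5  1.8 72.4]
```

View pics/s17.png

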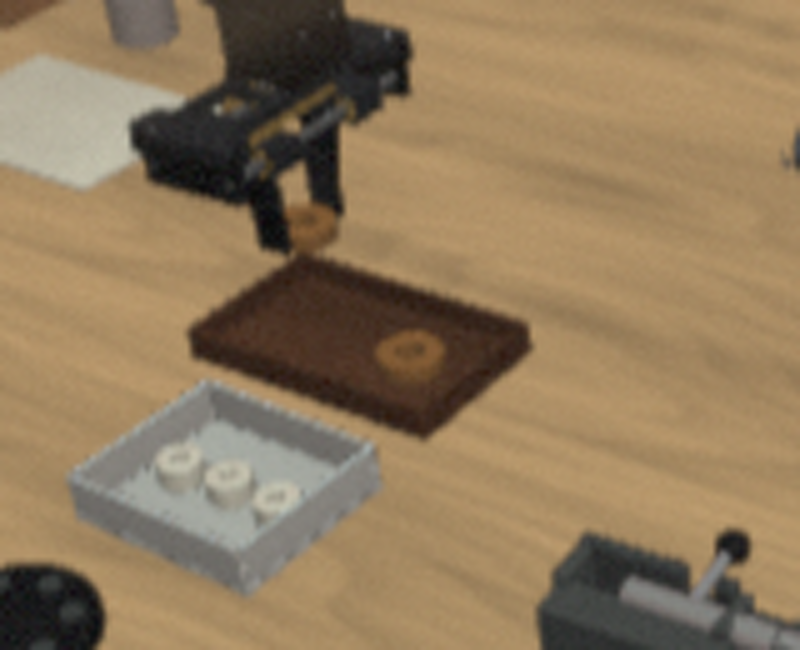

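Emit:
apply_moves:
  targets:
    - [[-2,1,40],0]
    - [[0,0,20],0]
    - [[0,0,11],0]
    - [[0,0,0],0]
    - [[0,0,0],0]

```text
t: 44.9
ee_pos: [450.3, -250.6, 38.4]
tcp_rot: [0.69, 0.724, 0.0, 0.001]
ft_force: [-0.6, 0.3, -2.1]
width: 44.6
```

Emit:
apply_moves:
  targets:
    - [[0,0,0],0]
    - [[0,0,0],0]
    - [[0,0,-40],0]
    - [[0,0,-45],0]
    - [[0,0,-45],0]
    - [[-45,0,-30],0]
    - [[-45,0,0],0]
    - [[-45,0,0],0]
  hand: 0.3

```text
t: 45.7
ee_pos: [456.0, -384.9, 198.4]
tcp_rot: [0.691, 0.723, -0.0, 0.003]
ft_force: [0.9, 0.6, 0.0]
width: 60.9
```

Emit:
apply_moves:
  targets:
    - [[-45,0,0],0]
    - [[-45,0,0],0]
    - [[0,0,0],0]
    - [[0,0,0],0]

```text
t: 46.1
ee_pos: [459.1, -473.7, 195.7]
tcp_rot: [0.692, 0.722, 0.0, 0.0]
ft_force: [-0.0, 1.0, -0.3]
width: 60.6
```

```bash
python3 - <<'E'
from h import *
st()
i=robot.get_image("scene")[:,:,::-1];j=robot.get_image("top")[:,:,::-1]
cv2.imwrite("pics/sF.png",i);cv2.imwrite("pics/tF.png",j)
for o in findall(j[:,:,::-1].copy()):print(*o)
from bar import linedir
for th in(95,105,115):print(th,"bar",linedir(j,"top",264,164,291,177,th,130),"bolt",linedir(j,"top",318,168,346,181,th,73)[2])
m=i[200:216,308:326].max(2)<45;print([(c+[308,200],q[4]) for c,q in blobs(m,8)])
E
```

```text
t 46.10 pos [ 459.1 -473.7  195.7] xaxis yaw 92.5 z [ 0.001  0.    -1.   ] F [-0.   1.  -0.3] T [ 0.09 -0.1   0.03] w 60.6 j7 0.45
ring 496.7 251.1 9.7 263 [ 450.4 -252.2]
ring 461.2 250.0 9.7 263 [ 451.1 -165.4]
95 bar (106, array([619.6, 277.4]), np.float64(93.9), array([ 2.70676606, 12.65250686])) bolt 93.4
105 bar (74, array([619.8, 277.3]), np.float64(93.6), array([ 2.18508022, 12.44455906])) bolt 92.4
115 bar (48, array([619.5, 277.4]), np.float64(94.0), array([ 1.56135279, 12.4004827 ])) bolt 92.9
[(array([316.33333333, 208.77777778]), np.int32(18))]
```

View pics/sF.png

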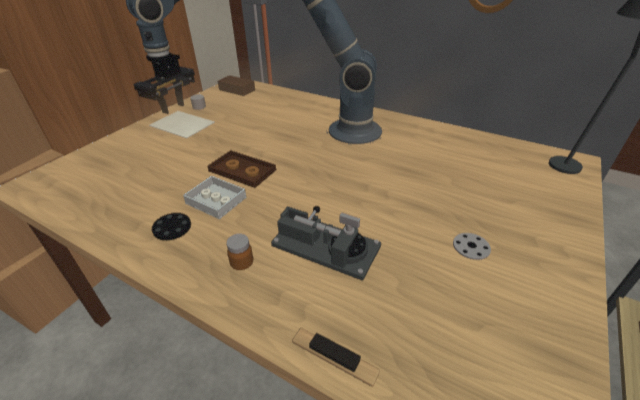

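View pics/tF.png

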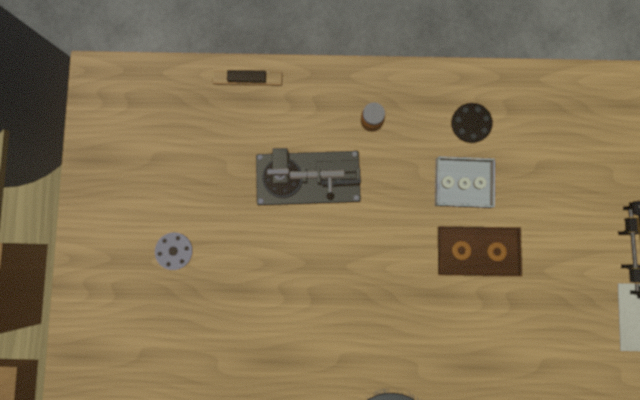

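The final views show both rings in the wooden tray at top px (461,250) and (497,251). All three spacers are in the metal tray near (465,182). The bolt is across with its handle down, the bar lies along the bolt, and the template, plate and jar haven't moved. I'm handing in the job.

```bash
python3 - <<'E'
from plant import robot
print(robot.close_job())
E
```

```text
the job is handed in; nothing more can be done
None
```

The job is finished and handed in at about 46 s of the 210 s allowed; no verdict was reported.

- **Bolt and handle:** I slid the bolt across to its end stop; the cameras gave about 50 mm of travel. My first swing left the handle at about 1.40 rad. I then pressed the ball down to its stop with about 11 N, and it last read about 1.5 rad.
- **Stop screw:** After that I turned it clockwise until the torque rose to 0.55 N m, so it had bottomed. My first back-off came out about 4° too far, so I re-gripped the bar and corrected it. The last camera check put the bar about 0.8° past a quarter turn, with roughly 1° of measuring error.
- **Parts:** The bench held two rings and three spacers. Both rings are in the wooden tray and all three spacers are in the metal tray.
- **Left alone:** The template, spare plate and jar look unmoved in the last pictures.

The grip slackened once, during the bolt stroke, and I tightened it again. The camera and torque estimates of the screw angle after the first back-off differed by about 4°; I went with the camera.

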